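# Stack the empty coil cans on the dust plate

## Task

Stack the three empty bare-metal coil cans in one upright tower on the green dust plate, every can mouth-down: the large one seated on the plate, the medium one on it and the small one on top, each rim fully home over the step beneath it so that no swarf gets in. The small can is standing on the plate now and the medium one lies on its side. Set the cans down gently, and leave the black ignition coil, the oil bottle and the multimeter standing where they are.

Things in the scene. Friction and masses are not known exactly. Their poses are not given: they have to be found in the camera images.
- can_large_center (a point): large drawn bare-metal can, 64 mm diameter, 60 mm from rim to shoulder, wall 3 mm (mouth 58 mm inside), 0.12 kg; on its closed end a low step 46 mm in diameter rises 6 mm above the shoulder, its upper edge bevelled. This point lies on the can's axis half-way between rim and shoulder (30 mm from each); its z axis points from the mouth to the closed end. It starts mouth-down on the bench, left or right of the plate
- can_medium_center (a point): medium can of the same make, 56 mm diameter, 50 mm from rim to shoulder, wall 3 mm (mouth 50 mm inside), 0.10 kg; step on its closed end 38 mm in diameter, 6 mm high. Point on the axis half-way between rim and shoulder (25 mm from each), z axis from the mouth to the closed end. It starts lying on its side on the bench, left or right of the plate (on the side where the large can is not), its mouth facing the robot's right (-y) within about 50 degrees
- can_small_center (a point): small can of the same make, 48 mm diameter, 42 mm from rim to shoulder, wall 3 mm (mouth 42 mm inside), 0.08 kg; step on its closed end 30 mm in diameter, 6 mm high. Point on the axis half-way between rim and shoulder (21 mm from each), z axis from the mouth to the closed end. It starts mouth-down on top of the plate's step, in the way of the large can
- plate_seat (a point): green nylon dust plate, a disc 100 mm in diameter on a dark foot ring of 104 mm, heavy and fixed; its flat top is 10 mm above the bench and carries a central step 54 mm in diameter and 6 mm high with a bevelled edge, over which the large can's mouth fits with 2 mm to spare all round (the other cans fit one another's steps with the same play). This point is the centre of the plate at the height of its flat top, where the large can's rim must rest
- ignition_coil: black ignition coil standing upright, 64 mm diameter, 147 mm high, loose, behind the plate to the left or right; origin at the centre of its underside; leave it alone
- oil_bottle: small brown dropper bottle standing upright, 34 mm diameter, 102 mm high, loose, behind the plate on the side where the coil is not; origin at the centre of its underside; leave it alone
- meter: yellow multimeter lying flat on the bench between the robot and the plate, 130 mm along its x axis, 68 mm along its y axis, 41 mm high, loose; origin at the centre of its underside; leave it alone
- console_corner (a point): the upper front left corner of the fixed red test console, a box with upright sides behind the right-hand end of the work, 130 mm high with taller fittings on top; from this corner it reaches 386 mm to the right (-y) and 460 mm away from the robot (+x)
- mug: green and white mug, fixed, body 78 mm in diameter with a handle (109 mm overall), 101 mm high, at the back left; origin at the underside
Mind the look-alikes: they are no part of the job. Leave any red look-alike of the part that bears can_medium_center alone.

How it is judged:
By the outcome, as a careful person would: the job done as asked, in the order asked, and still so for the second after the job is handed in, with the robot touching nothing.
It also fails if it takes over 72 s, if anything falls off the work surface, if the arm or the gripper's body presses on something with over 40 N, if the wrist force passes 120 N, or if a joint passes its speed limit or range.

## Robot

A 6-joint arm with a two-finger parallel gripper is mounted at the origin on a cart in front of the work surface, level with it; the furniture and walls round the work are solid. World frame = base frame: x ahead of the robot, y to its left, z up, the work surface at z = 0. Lengths are in mm, angles in rad, forces in N, time in s.
With the tool pointing down it reaches from about 350 to 875 mm from the base axis. Payload 4.2 kg.
Tool frame: the origin (TCP) lies on the centre line of the jaws, within the pads' length; the fingertips stand 25 mm ahead of it and the grasp point (between the pads) lies 6 mm ahead of it; z points along the fingers, y is the direction in which the jaws open and shut (so a half turn about z gives the same grasp; the last joint's range is limited). The gripper opens to 85 mm and grips with 20 to 120 N. Pads are 22 mm wide; open, the fingers measure 114 mm over their backs; the gripper's body (76 mm by 85 mm) begins 54 mm behind the grasp point. The pads swing forward as they close: fully open they stand 13 mm farther back than shut.
Start: joints at [-1.032, 0.385, 0.008, 0, -1.194, -0.259], TCP at [172.618, -600.668, 256.312] pointing down, gripper open.
Joint ranges: [-3.14, 3.14], [-1.21, 2.06], [-1.07, 1.41], [-3.16, 2.05], [-2.99, -0.16], [-3.1, 3.1]. Speed limits (rad/s): [2.79, 2.79, 3.14, 3.14, 3.14, 3.14].

## Interface

Orientations are given as a unit quaternion [x, y, z, w].
In Python, from bench import arm gives the robot as it stands.
- The arm moves only by the tool drive_tool, never from a script. Its argument "plan" is a list of rows, each a list of 2 entries, a list of its own where there are three numbers: the shift along the tool's x, y, z in m, then the turn about the tool's z in degrees. A call has 1 to 12 rows; each row shifts and turns the commanded pose from where the row before left it, along the tool's axes as they then stand; what a row does not reach is not made up. A row lasts 1/8 s, in which the tool goes at most 62.5 mm and 10.7 degrees, less where a joint would pass 70% of its speed; a pose out of reach is approached as far as the arm can. A call with a gripper value outside its range is refused whole. "fingers" is the closure, from -1 (fully open) to 1 (shut), so that 0 is half open, set as the call begins (left out, the last holds). The fingers move at their own pace and stop on an object; the grip force is fixed at half the most. Time passes only in rows, so rows that do not move let the fingers close. It gives the time, the measured TCP pose, the force and the opening at its end, in the units of the state.
- arm.read_state(): the state, without advancing time (a new reading comes with each control period).
- arm.get_image(name): name is "scene" or "top"; returns a dict with "image" (480x640x3 uint8, red, green, blue), "K" (3x3 intrinsics, pixels), "R" (3x3) and "t" (3): a world point X has camera coordinates R X + t. Camera axes: x right, y down, z forward; pixel columns grow to the right and rows downward; lengths in mm; the calibration is good to about 2 mm. A picture is of the moment at which its call begins. There is no depth.
- arm.job_done(): hands the job in, once; it reports no verdict.
The state is a dict: "clock": time; "joints": joint angles; "joint_vel": joint speeds; "joint_efforts": joint torques, N m; "position": TCP position; "ee_rot": TCP orientation; "contact_force": force on the tool from outside, world axes, zero at the start; "wrist_torque": the same for the moment, N m; "gripper_width": finger opening in mm.
Only numpy, scipy, OpenCV 4.12 (cv2) and the standard library are available. Lean on these libraries where they do the work, as an engineer would, in place of code of your own. Each camera call takes 0.05 s, during which the arm holds its last target.

## Working session

There is one attempt and no reset: what is moved stays moved. The work goes in short steps, Python scripts to look and compute and a tool call to move; the robot and the scene stay as the last step left them, time stands still between calls to the robot, and variables do not carry over. Pictures are saved under pics/ and viewed, and the job is handed in when it is done.

Besides the shell and the picture viewer there is one more tool, called after "Request:" as name([rows], argument=value, ...), one row to a line, values as JSON. drive_tool: Moves the arm, as the interface text tells. Its arguments: {"type":"object","properties":{"plan":{"type":"array"},"fingers":{"type":"number"}},"required":["plan"]}

```bash
ls; mkdir -p pics; python3 - <<'E'
from bench import arm
import cv2,numpy as np
print(arm.read_state())
for n in ("scene","top"):
    d=arm.get_image(n); cv2.imwrite(f"pics/{n}0.png",d["image"][:,:,::-1]); print(n,d["K"],d["R"],d["t"])
    np.savez(f"{n}0.npz",**d)
E
```

```text
pics
{'clock': 0.0, 'joints': array([-1.03238532e+00,  3.85606759e-01,  6.60715229e-03, -4.99161397e-04,
       -1.19399511e+00, -2.58651185e-01]), 'joint_vel': array([-4.12841504e-04,  7.72685689e-04,  9.60078536e-04,  1.15781548e-03,
        4.98740099e-05,  1.90525375e-03]), 'joint_efforts': array([ 5.80273645e-04, -3.92289269e+01,  1.88410628e+01,  4.18611825e+00,
       -4.61728399e-03, -4.20906105e-06]), 'position': array([ 172.48182193, -600.17516723,  255.18388446]), 'ee_rot': array([-1.39332920e-01,  9.90244957e-01,  1.10307235e-03, -2.12767257e-04]), 'contact_force': array([0.00695145, 0.91753148, 0.01800427]), 'wrist_torque': array([0.00073694, 0.02884808, 0.01821473]), 'gripper_width': 85.3303594754832}
scene [[527.85517369   0.         320.41348061]
 [  0.         527.85517369 230.93077725]
 [  0.           0.           1.        ]] [[-0.87724218 -0.47993163 -0.01057277]
 [-0.23723609  0.4525682  -0.85959355]
 [ 0.41733103 -0.75156347 -0.51086902]] [487.75165451 212.21052764 932.7233565 ]
top [[434.84951697   0.         320.7235281 ]
 [  0.         434.84951697 236.45245161]
 [  0.           0.           1.        ]] [[-0.02385321 -0.99948408 -0.02150826]
 [-0.98823858  0.02682455 -0.15054884]
 [ 0.15104812  0.01766422 -0.98836858]] [ 51.63959451 553.29775124 929.87215605]
```

View pics/scene0.png

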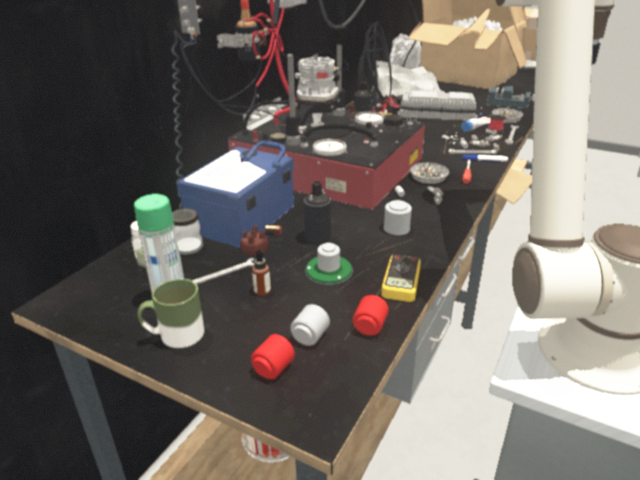

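View pics/top0.png

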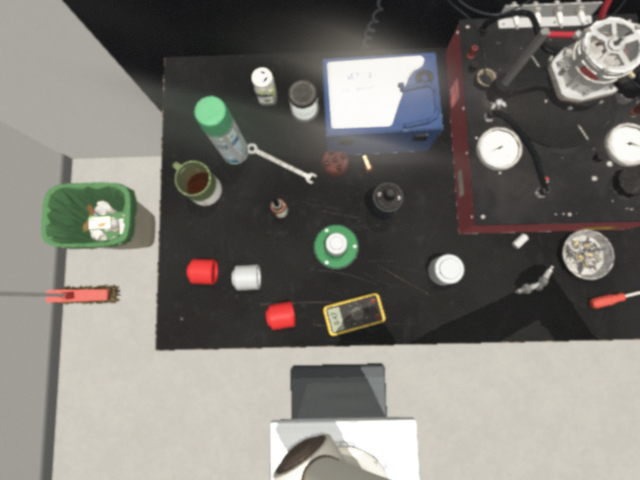

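The scene picture shows the bare-metal cans: small on the plate (328,255), large (397,217) and medium lying (310,325). There are red look-alikes at (272,357) and (370,315). In the top picture the same items are at (336,243), (448,269) and (246,277), with the reds at (203,271) and (281,316). Next I'll look at close crops.

```bash
python3 - <<'E'
import cv2,numpy as np
s=np.load("scene0.npz")["image"][:,:,::-1];t=np.load("top0.npz")["image"][:,:,::-1]
a=cv2.resize(t[200:340,180:340],(800,700),interpolation=cv2.INTER_CUBIC)[:600]
cv2.imwrite("pics/c1.png",a)
a=cv2.resize(s[180:390,240:440],None,fx=2.8,fy=2.8,interpolation=cv2.INTER_CUBIC)
cv2.imwrite("pics/c2.png",a)
a=cv2.resize(t[180:340,300:480],None,fx=3.7,fy=3.7,interpolation=cv2.INTER_CUBIC)
cv2.imwrite("pics/c3.png",a)
E
```

```text
(no output)
```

View pics/c1.png

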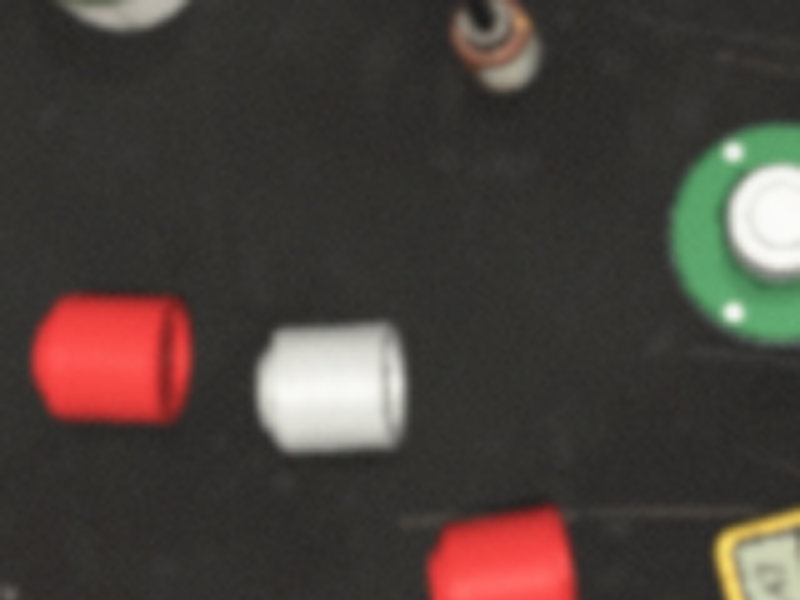

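View pics/c2.png

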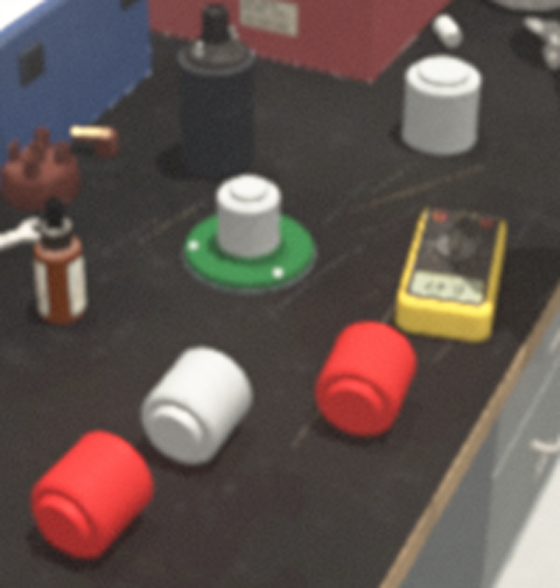

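View pics/c3.png

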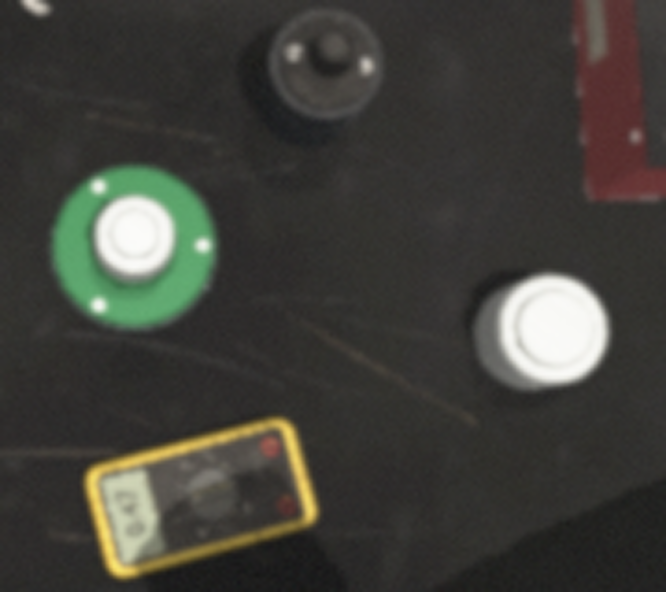

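```bash
cat > h.py <<'E'
import cv2,numpy as np
def load(f): 
    d=np.load(f); return {k:d[k] for k in d.files}
def ray(d,u,v):
    C=-d["R"].T@d["t"]; r=d["R"].T@np.linalg.inv(d["K"])@np.array([u,v,1.]); return C,r/np.linalg.norm(r)
def onz(d,u,v,z):
    C,r=ray(d,u,v); return C+r*(z-C[2])/r[2]
def tri(d1,p1,d2,p2):
    C1,r1=ray(d1,*p1);C2,r2=ray(d2,*p2)
    A=np.stack([r1,-r2],1); s=np.linalg.lstsq(A,C2-C1,rcond=None)[0]
    a=C1+s[0]*r1;b=C2+s[1]*r2; return (a+b)/2,np.linalg.norm(a-b)
def proj(d,X):
    c=d["R"]@np.asarray(X,float)+d["t"]; p=d["K"]@c; return p[:2]/p[2]
def snap(tag):
    from bench import arm
    o=[]
    for n in ("scene","top"):
        d=arm.get_image(n); np.savez(f"{n}{tag}.npz",**d); o.append({k:np.asarray(d[k]) for k in("image","K","R","t")})
    return o
def blobs(m,box,amin=20):
    x0,y0,x1,y1=box; mm=np.zeros_like(m);mm[y0:y1,x0:x1]=m[y0:y1,x0:x1]
    cs,_=cv2.findContours(mm,cv2.RETR_EXTERNAL,cv2.CHAIN_APPROX_NONE)
    for c in sorted(cs,key=cv2.contourArea,reverse=True):
        a=cv2.contourArea(c)
        if a<amin: break
        M=cv2.moments(c); e=cv2.fitEllipse(c)
        print("  a%.0f c(%.1f,%.1f) bb%s ell(%.1f,%.1f) ax(%.1f,%.1f) ang%.0f"%(a,M["m10"]/M["m00"],M["m01"]/M["m00"],cv2.boundingRect(c),*e[0],*e[1],e[2]))
E
python3 - <<'E'
from h import *
s=load("scene0.npz");t=load("top0.npz")
for d,n,bs in((t,"top",dict(large=(415,240,480,300),small=(300,215,375,280),med=(225,255,268,300))),(s,"scene",dict(large=(375,190,420,245),small=(300,230,360,290),med=(285,300,335,350)))):
    im=d["image"].astype(int); mn=im.min(2); hsv=cv2.cvtColor(d["image"],cv2.COLOR_RGB2HSV)
    for k,b in bs.items():
        for th in(90,140,180,210,230,245):
            print(n,k,th); blobs(((mn>th)).astype(np.uint8),b)
    g=((hsv[...,0]>50)&(hsv[...,0]<85)&(hsv[...,1]>110)&(hsv[...,2]>60)).astype(np.uint8)
    print(n,"green"); blobs(g,(290,200,380,300))
    y=((hsv[...,0]>18)&(hsv[...,0]<35)&(hsv[...,1]>120)&(hsv[...,2]>100)).astype(np.uint8)
    print(n,"yellow"); blobs(y,(300,240,440,345))
    r=(((hsv[...,0]<8)|(hsv[...,0]>172))&(hsv[...,1]>150)&(hsv[...,2]>120)).astype(np.uint8)
    print(n,"red"); blobs(r,(180,250,400,390))
E
```

```text
top large 90
  a826 c(447.0,269.3) bb(430, 254, 35, 31) ell(447.0,269.2) ax(30.2,35.0) ang77
top large 140
  a650 c(448.8,268.7) bb(435, 254, 29, 30) ell(448.8,268.6) ax(28.3,29.3) ang147
top large 180
  a600 c(448.9,268.5) bb(435, 255, 29, 28) ell(448.9,268.5) ax(27.1,28.3) ang128
top large 210
  a559 c(449.0,268.5) bb(436, 255, 27, 28) ell(449.0,268.5) ax(26.1,27.3) ang144
top large 230
  a505 c(449.2,268.5) bb(437, 256, 26, 26) ell(449.2,268.5) ax(24.7,26.1) ang141
top large 245
  a130 c(448.9,269.7) bb(442, 262, 16, 15) ell(448.9,269.7) ax(10.6,16.7) ang127
top small 90
  a874 c(338.1,246.5) bb(317, 227, 41, 40) ell(336.6,246.1) ax(35.0,36.9) ang41
top small 140
  a354 c(336.1,243.3) bb(326, 233, 22, 22) ell(336.1,243.3) ax(21.0,21.5) ang168
top small 180
  a316 c(336.1,243.1) bb(326, 233, 21, 21) ell(336.1,243.1) ax(20.1,20.1) ang45
top small 210
  a275 c(336.0,243.1) bb(327, 234, 19, 19) ell(336.0,243.1) ax(18.7,18.9) ang128
top small 230
  a250 c(336.0,243.0) bb(327, 234, 19, 19) ell(336.0,243.0) ax(17.9,17.9) ang0
top small 245
  a54 c(336.0,242.7) bb(332, 239, 9, 9) ell(336.
[... 2209 characters left out ...]
28.5) bb(296, 325, 15, 10) ell(303.8,328.6) ax(5.0,16.4) ang118
scene med 210
  a408 c(312.2,316.1) bb(297, 305, 29, 25) ell(311.9,316.4) ax(22.1,25.7) ang83
  a25 c(304.3,328.3) bb(298, 325, 12, 8) ell(304.2,328.3) ax(3.3,12.8) ang119
scene med 230
  a287 c(311.6,315.1) bb(299, 306, 26, 21) ell(311.5,315.3) ax(17.4,22.8) ang60
scene med 245
scene green
  a422 c(329.1,271.5) bb(307, 258, 44, 24) ell(328.5,268.1) ax(24.7,39.8) ang87
scene yellow
  a544 c(399.5,288.5) bb(381, 257, 40, 45) ell(401.2,276.9) ax(34.5,54.9) ang13
scene red
  a1275 c(272.4,355.9) bb(251, 334, 44, 45) ell(272.4,355.9) ax(35.9,46.4) ang41
  a1026 c(370.3,314.4) bb(353, 295, 36, 40) ell(370.3,314.5) ax(32.0,41.2) ang23
```

```bash
python3 - <<'E'
from h import *
np.set_printoptions(precision=1,suppress=True)
s=load("scene0.npz");t=load("top0.npz")
def hull(d,box):
    hsv=cv2.cvtColor(d["image"],cv2.COLOR_RGB2HSV); m=((hsv[...,0]>50)&(hsv[...,0]<85)&(hsv[...,1]>90)&(hsv[...,2]>60)).astype(np.uint8)
    x0,y0,x1,y1=box;mm=np.zeros_like(m);mm[y0:y1,x0:x1]=m[y0:y1,x0:x1]
    h=cv2.convexHull(cv2.findNonZero(mm)); 
    e=cv2.fitEllipse(cv2.convexHull(cv2.findNonZero(mm))); return e,h
et,ht=hull(t,(305,220,365,275)); es,hs=hull(s,(300,250,360,290))
print(et,es)
print("plate top@10",onz(t,*et[0],10),"scene@10",onz(s,*es[0],10),tri(t,et[0],s,es[0]))
# hull points cast to z=10 and circle fit
for d,h in((t,ht),(s,hs)):
    P=np.array([onz(d,*p[0],10)[:2] for p in h]); c,r=cv2.minEnclosingCircle(P.astype(np.float32)); 
    A=np.c_[2*P,np.ones(len(P))];q=np.linalg.lstsq(A,(P**2).sum(1),rcond=None)[0]; print("circ",c,r,q[:2],np.sqrt(q[2]+q[0]**2+q[1]**2))
print("large",tri(t,(448.9,268.5),s,(398.1,207.0)),onz(t,448.9,268.5,61),onz(s,398.1,207.0,61))
print("small",tri(t,(336.1,243.1),s,(328.3,249.2)),onz(t,336.1,243.1,59),onz(s,328.3,249.2,59))
# medium: silhouettes centroid
print("med",tri(t,(246.2,277.1),s,(309.7,323.8)),onz(t,246.2,277.1,28),onz(s,309.7,323.8,28))
hsv=cv2.cvtColor(t["image"],cv2.COLOR_RGB2HSV)
mn=t["image"].min(2); m=np.zeros_like(mn); m[255:300,225:268]=(mn[255:300,225:268]>110)
r=cv2.minAreaRect(cv2.findNonZero(m)); b=cv2.boxPoints(r); print(r); print([onz(t,*p,28)[:2] for p in b])
print("meter",onz(t,353.5,313.7,38), "top cams", -t["R"].T@t["t"])
y=((hsv[...,0]>18)&(hsv[...,0]<35)&(hsv[...,1]>120)&(hsv[...,2]>100)).astype(np.uint8); y[:240]=0;y[:,:300]=0;y[:,440:]=0
for p in cv2.boxPoints(cv2.minAreaRect(cv2.findNonZero(y))): print(" mc",onz(t,*p,38)[:2])
print("reds@28",onz(t,202,271.2,28),onz(t,280.3,315.6,28))
print("coil top", onz(t,388,197,120), "bottle", onz(t,279,207,90),"blue box",onz(t,390,150,0),"console",onz(t,458,232,130))
E
```

```text
((335.6685791015625, 245.92076110839844), (42.465370178222656, 43.21194839477539), 92.10486602783203) ((328.45513916015625, 268.20361328125), (27.482608795166016, 45.387020111083984), 89.3391342163086)
plate top@10 [536.4   4.2  10. ] scene@10 [531.9   7.4  10. ] (array([535.6,   3.6,   6.7]), np.float64(2.793853304056533))
circ (536.9196166992188, 4.48807430267334) 49.9912109375 [536.8   4.3] 49.480975432201504
circ (531.7893676757812, 5.803328514099121) 51.61418151855469 [532.8   6.1] 50.25480027966181
large (array([ 473. , -238.6,   58.3]), np.float64(3.1685806696753125)) [ 474.3 -237.3   61. ] [ 469.8 -234.4   61. ]
small (array([535.6,   3.4,  55.7]), np.float64(2.3276909828490395)) [536.3   3.9  59. ] [532.1   7.6  59. ]
med (array([467.1, 206. ,  30.9]), np.float64(3.551586530761717)) [468.9 207.3  28. ] [467.  202.7  28. ]
((245.5, 277.0), (24.0, 29.0), 90.0)
[array([497. , 241.8]), array([495.3, 176.2]), array([441.5, 176.3]), array([443.1, 241.4])]
meter [382.6 -29.9  38. ] top cams [ 407.6   20.3 1003.5]
 mc [399.9  42.4]
 mc [433.8 -84.9]
 mc [ 366.8 -101.7]
 mc [333.5  24.2]
reds@28 [484.7 307.4  28. ] [382.  131.4  28. ]
coil top [ 621.7 -105.6  120. ] bottle [613.7 124.9  90. ] blue box [ 766.2 -132.9    0. ] console [ 542.6 -241.7  130. ]
```

Candidates: bare metal in the top view are small (336,243) on the plate, large (449,268), and medium (246,277) on its side. The red look-alikes are at (202,271) and (280,316). The crops confirm the three silver ones. I'll clear the small can off the plate first.

Request:
drive_tool([
  [[0, 0, 0], 8],
  [[0, 0, 0], 8],
  [[-0.03, 0.05, 0], 0],
  [[-0.03, 0.05, 0], 0],
  [[-0.03, 0.05, 0], 0],
  [[-0.03, 0.05, 0], 0],
  [[-0.03, 0.05, 0], 0],
  [[-0.03, 0.05, 0], 0],
  [[-0.03, 0.05, 0], 0],
  [[-0.03, 0.05, 0], 0],
  [[-0.03, 0.05, 0], 0],
  [[-0.03, 0.05, 0], 0],
], fingers=-1)

```text
clock: 1.6
position: [472.8, -98.6, 256.2]
ee_rot: [-0.0, 1.0, 0.0, -0.0]
contact_force: [1.2, -0.7, 0.8]
gripper_width: 86.0
```

Request:
drive_tool([
  [[-0.031, 0.052, 0], 0],
  [[-0.031, 0.052, 0], 0],
  [[0, 0, 0.05], 0],
  [[0, 0, 0.05], 0],
  [[0, 0, 0.04], 0],
  [[0, 0, 0.02], 0],
  [[0, 0, 0], 0],
  [[0, 0, 0], 0],
])

```text
clock: 2.6
position: [535.0, 3.6, 97.1]
ee_rot: [-0.0, 1.0, 0.0, 0.001]
contact_force: [-0.3, -0.8, 0.6]
gripper_width: 85.6
```

```bash
python3 - <<'E'
from h import *
s,t=snap("1")
a=cv2.resize(s["image"][150:350,220:480,::-1],None,fx=3,fy=3,interpolation=cv2.INTER_CUBIC);cv2.imwrite("pics/s1.png",a)
E
```

```text
(no output)
```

View pics/s1.png

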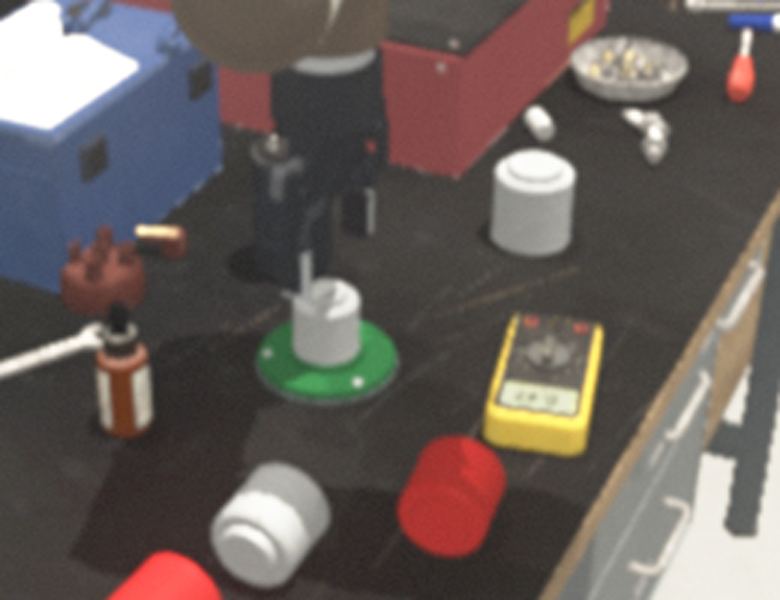

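The open gripper straddles the small can (crop px 328,320). I'll lower it and grip.

Request:
drive_tool([
  [[0, 0, 0.025], 0],
  [[0, 0, 0.018], 0],
  [[0, 0, 0.006], 0],
  [[0, 0, 0], 0],
])

```text
clock: 3.2
position: [534.7, 3.6, 47.8]
ee_rot: [-0.0, 1.0, 0.0, 0.0]
contact_force: [-0.4, -0.1, -0.0]
gripper_width: 85.2
```

Request:
drive_tool([
  [[0, 0, 0], 0],
  [[0, 0, 0], 0],
  [[0, 0, 0], 0],
  [[0, 0, 0], 0],
  [[0, 0, 0], 0],
  [[0, 0, 0], 0],
], fingers=1)

```text
clock: 3.95
position: [534.9, 3.7, 48.3]
ee_rot: [-0.001, 1.0, 0.0, 0.001]
contact_force: [-1.5, -0.8, 6.1]
gripper_width: 46.2
```

Request:
drive_tool([
  [[0, 0, -0.015], 0],
  [[0, 0, -0.03], 0],
  [[0, -0.03, -0.01], 0],
  [[0.01, -0.05, 0], 0],
  [[0.01, -0.049, 0.01], 0],
  [[0, 0, 0.03], 0],
  [[0, 0, 0.015], 0],
  [[0, 0, 0.009], 0],
  [[0, 0, 0.004], 0],
  [[0, 0, 0], 0],
])

```text
clock: 5.2
position: [514.8, -125.0, 34.5]
ee_rot: [-0.001, 1.0, -0.0, 0.0]
contact_force: [0.8, -0.6, -1.4]
gripper_width: 45.9
```

Request:
drive_tool([
  [[0, 0, 0.001], 0],
  [[0, 0, 0.001], 0],
  [[0, 0, 0], 0],
])

```text
clock: 5.58
position: [514.4, -125.4, 32.5]
ee_rot: [-0.0, 1.0, 0.0, 0.0]
contact_force: [-0.2, -0.0, -1.3]
gripper_width: 46.4
```

Request:
drive_tool([
  [[0, 0, 0.001], 0],
  [[0, 0, 0], 0],
])

```text
clock: 5.82
position: [514.5, -125.5, 32.3]
ee_rot: [-0.0, 1.0, -0.0, 0.0]
contact_force: [-1.9, 1.1, 5.9]
gripper_width: 46.0
```

```bash
python3 - <<'E'
from h import *
from bench import arm
s,t=snap("2"); print(arm.read_state()["contact_force"])
a=cv2.resize(s["image"][150:350,220:480,::-1],None,fx=3,fy=3,interpolation=cv2.INTER_CUBIC);cv2.imwrite("pics/s2.png",a)
E
```

```text
[-1.78075885  0.87583989  5.05841565]
```

View pics/s2.png

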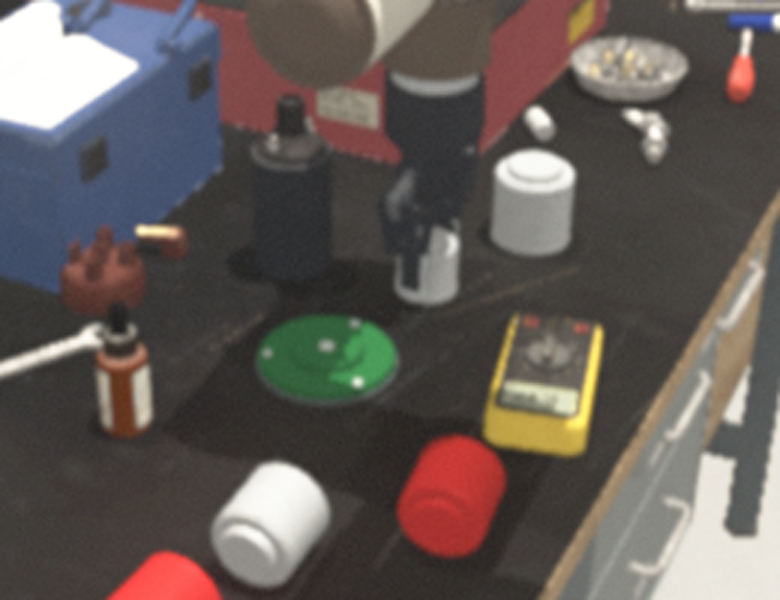

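The small can stands on the bench with the rim in contact (TCP z 32.3 means rim at bench), and the plate is clear. I'll release it.

Request:
drive_tool([
  [[0, 0, -0.001], 0],
  [[0, 0, 0], 0],
  [[0, 0, 0], 0],
  [[0, 0, 0], 0],
  [[0, 0, -0.02], 0],
  [[0, 0, -0.05], 0],
  [[0, 0, -0.05], 0],
], fingers=-1)

```text
clock: 6.8
position: [514.0, -125.5, 153.2]
ee_rot: [-0.0, 1.0, -0.0, -0.001]
contact_force: [0.7, -0.9, -0.8]
gripper_width: 85.4
```

```bash
python3 - <<'E'
from h import *
from bench import arm
np.set_printoptions(precision=3,suppress=True)
st=arm.read_state();print(st["joints"],st["position"])
s,t=snap("3")
# medium axis in top view: fit long straight edges
mn=t["image"].min(2).astype(np.float32)
for th in(90,110,130,150):
    m=np.zeros(mn.shape,np.uint8); m[255:300,225:268]=(mn[255:300,225:268]>th)
    tops=[];bots=[]
    for x in range(237,255):
        ys=np.nonzero(m[:,x])[0]; 
        def sub(y0,y1):
            return y0+(th-mn[y0,x])/(mn[y1,x]-mn[y0,x])*(y1-y0)
        tops.append(sub(ys[0]-1,ys[0]));bots.append(sub(ys[-1]+1,ys[-1]))
    X=np.arange(237,255);a=np.polyfit(X,tops,1);b=np.polyfit(X,bots,1)
    row=277; mm=mn[270:284].mean(0); xs=np.nonzero(mm[225:268]>th)[0]+225
    L,R_=xs[0],xs[-1]; L=L-1+(th-mm[L-1])/(mm[L]-mm[L-1]); R_=R_+(mm[R_]-th)/(mm[R_]-mm[R_+1])
    mid=(np.polyval(a,246)+np.polyval(b,246))/2
    print(th,np.degrees(np.arctan([a[0],b[0]])),"ctr row",mid,"width",np.polyval(b,246)-np.polyval(a,246),"cols",L,R_)
    for u in(L,R_): print("   ",onz(t,u,mid,28))
a=cv2.resize(t["image"][240:310,210:310,::-1],None,fx=7,fy=7,interpolation=cv2.INTER_CUBIC);cv2.imwrite("pics/t3.png",a)
E
```

```text
[ 0.067  0.325 -0.369  0.    -0.878 -1.638] [ 514.007 -125.518  153.244]
90 [-3.334 -2.743] ctr row 277.16575518008915 width 24.872524296892436 cols 230.8959435224533 260.7773332595825
    [469.583 241.864  28.   ]
    [467.892 174.507  28.   ]
110 [-3.233 -2.913] ctr row 277.1776738731139 width 23.89841779678187 cols 231.32452270388603 260.40399992465973
    [469.532 240.896  28.   ]
    [467.886 175.347  28.   ]
130 [-2.733 -3.068] ctr row 277.1988494233006 width 22.828288702441 cols 231.73568272590637 260.03066658601165
    [469.461 239.968  28.   ]
    [467.86  176.188  28.   ]
150 [-2.472 -2.893] ctr row 277.2439667208792 width 21.388453412225658 cols 232.23696671426296 259.595911860466
    [469.332 238.836  28.   ]
    [467.783 177.167  28.   ]
```

View pics/t3.png

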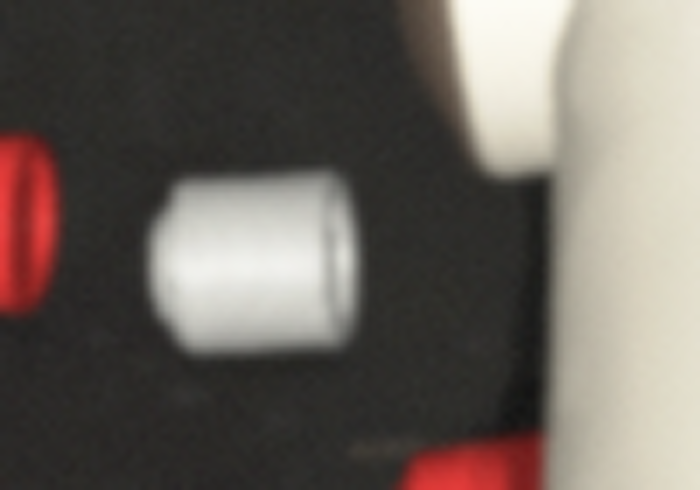

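Request:
drive_tool([
  [[0.005, 0.05, 0], 0],
  [[0.005, 0.05, 0], 0],
  [[0.005, 0.05, 0], 0],
  [[0.005, 0.05, 0], 0],
  [[0.005, 0.04, 0], 0],
  [[0, 0, 0], -10],
  [[0, 0, 0], -10],
  [[0, 0, 0], -10],
  [[0, 0, 0], -10],
  [[0, 0, 0], -10],
  [[0, 0, 0], -10],
], fingers=-0.32)

```text
clock: 8.28
position: [488.8, 114.3, 151.6]
ee_rot: [-0.503, 0.864, 0.0, -0.001]
contact_force: [-0.4, 0.1, -0.5]
gripper_width: 56.2
```

Request:
drive_tool([
  [[0, 0, 0.03], -10],
  [[0, 0, 0.04], -10],
  [[0, 0, 0.03], -10],
  [[0, 0, 0.02], 0],
  [[0, 0, 0.002], 0],
  [[0, 0, 0], 0],
])

```text
clock: 9.02
position: [489.5, 114.6, 30.5]
ee_rot: [0.707, -0.707, 0.0, -0.0]
contact_force: [0.4, -0.5, -0.4]
gripper_width: 56.5
```

Request:
drive_tool([
  [[0, 0, 0.002], 0],
  [[0, 0, 0.002], 0],
  [[0, 0, 0], 0],
])

```text
clock: 9.4
position: [489.3, 114.5, 26.6]
ee_rot: [0.707, -0.707, 0.0, -0.0]
contact_force: [0.3, 0.5, -0.1]
gripper_width: 56.3
```

Request:
drive_tool([
  [[0, 0, 0.001], 0],
  [[0, 0, 0.001], 0],
  [[0, 0, 0], 0],
])

```text
clock: 9.78
position: [489.2, 114.5, 24.2]
ee_rot: [0.707, -0.707, -0.0, 0.0]
contact_force: [0.2, 0.1, -0.3]
gripper_width: 56.4
```

Request:
drive_tool([
  [[0, 0, 0.001], 0],
  [[0, 0, 0.001], 0],
  [[0, 0, 0.001], 0],
  [[0, 0, 0], 0],
])

```text
clock: 10.28
position: [489.2, 114.5, 21.2]
ee_rot: [0.707, -0.707, -0.0, 0.0]
contact_force: [-0.4, -0.4, 0.3]
gripper_width: 56.6
```

Request:
drive_tool([
  [[0, 0, 0.001], 0],
  [[0, 0, 0.001], 0],
  [[0, 0, 0], 0],
])

```text
clock: 10.65
position: [489.3, 114.6, 20.8]
ee_rot: [0.707, -0.707, 0.0, -0.0]
contact_force: [-2.9, -0.0, 12.0]
gripper_width: 56.3
```

Request:
drive_tool([
  [[0, 0, -0.02], 0],
  [[0, 0, -0.05], 0],
  [[0, 0, -0.02], 0],
  [[-0.04, 0.01, 0], 0],
  [[-0.039, 0.011, 0], 0],
  [[0, 0, 0], 0],
], fingers=-1)

```text
clock: 11.4
position: [467.9, 195.6, 109.6]
ee_rot: [0.709, -0.706, 0.0, -0.001]
contact_force: [-1.1, -0.9, -0.5]
gripper_width: 85.2
```

```bash
python3 - <<'E'
from h import *
s,t=snap("4")
np.set_printoptions(precision=1,suppress=True)
a=cv2.resize(s["image"][230:400,230:430,::-1],None,fx=3.5,fy=3.5,interpolation=cv2.INTER_CUBIC);cv2.imwrite("pics/s4.png",a)
# small & large in top view
for n,d,bx in(("top",t,(350,230,420,300)),("top",t,(415,240,480,300)),("sc",s,(345,200,384,255)),("sc",s,(384,190,425,245))):
    print(n); 
    for th in (180,210): blobs((d["image"].min(2)>th).astype(np.uint8),bx)
def hull(d,box):
    hsv=cv2.cvtColor(d["image"],cv2.COLOR_RGB2HSV); m=((hsv[...,0]>50)&(hsv[...,0]<85)&(hsv[...,1]>90)&(hsv[...,2]>60)).astype(np.uint8)
    x0,y0,x1,y1=box;mm=np.zeros_like(m);mm[y0:y1,x0:x1]=m[y0:y1,x0:x1]
    h=cv2.convexHull(cv2.findNonZero(mm)); 
    return cv2.fitEllipse(h)
et,es=hull(t,(305,220,365,275)),hull(s,(300,250,360,290));print(et,es,onz(t,*et[0],10),onz(s,*es[0],10))
E
```

```text
top
  a274 c(394.3,251.5) bb(385, 242, 20, 20) ell(394.3,251.5) ax(18.7,18.8) ang128
  a232 c(394.4,251.5) bb(386, 243, 18, 18) ell(394.4,251.5) ax(17.1,17.4) ang136
top
  a556 c(449.0,268.6) bb(436, 255, 27, 28) ell(449.0,268.6) ax(26.1,27.2) ang141
  a350 c(451.1,268.4) bb(437, 256, 25, 26) ell(449.4,268.4) ax(23.4,24.2) ang109
sc
  a94 c(364.6,231.4) bb(355, 226, 17, 11) ell(364.3,231.3) ax(9.0,16.1) ang78
  a44 c(366.2,230.9) bb(356, 227, 16, 9) ell(364.2,231.3) ax(7.2,13.9) ang80
sc
  a234 c(398.1,207.1) bb(386, 201, 25, 13) ell(398.1,207.1) ax(12.3,24.6) ang95
  a196 c(398.1,206.9) bb(386, 201, 25, 12) ell(398.1,206.8) ax(10.8,23.3) ang95
((335.6188049316406, 245.89952087402344), (42.69392776489258, 43.190486907958984), 103.42743682861328) ((321.14154052734375, 270.4781188964844), (21.555038452148438, 31.58273696899414), 108.09668731689453) [536.5   4.3  10. ] [541.9  22.4  10. ]
```

View pics/s4.png

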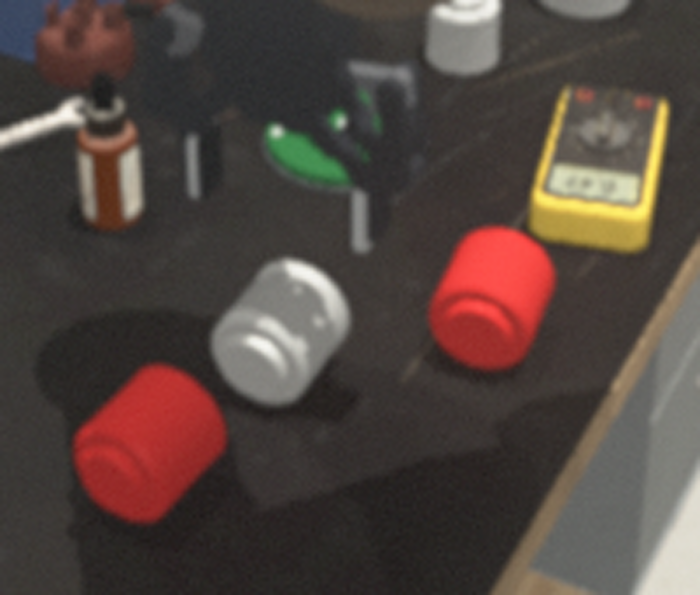

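```bash
python3 - <<'E'
from h import *
np.set_printoptions(precision=1,suppress=True)
s=load("scene4.npz");t=load("top4.npz")
print(onz(t,394.3,251.5,43), "true y -125.5")
print("large",onz(t,449,268.5,61.5))
# predicted rim circle extreme col for medium for rim y
for ry in(178,180,182,184):
    a=np.linspace(0,6.28,60)
    rim=[proj(t,(468+28*np.cos(q),ry,28+28*np.sin(q))) for q in a]; 
    sc=[proj(s,(468+28*np.cos(q),ry,28+28*np.sin(q))) for q in a]
    print(ry,"top max u",max(p[0] for p in rim),"scene max u",max(p[0] for p in sc),"min v",min(p[1] for p in sc))
E
```

```text
[ 516.2 -124.6   43. ] true y -125.5
large [ 474.2 -237.4   61.5]
178 top max u 261.18237432582254 scene max u 329.1421258592902 min v 303.1628622556459
180 top max u 260.318344877412 scene max u 328.63200714296704 min v 303.76746220033095
182 top max u 259.45437625701175 scene max u 328.1203009273003 min v 304.3739391910472
184 top max u 258.59046845819836 scene max u 327.60699979024804 min v 304.982301982624
```

Request:
drive_tool([
  [[0.003, 0, 0.02], 0],
  [[0, 0, 0.03], 0],
  [[0, 0, 0.014], 0],
  [[0, 0, 0.004], 0],
  [[0, 0, 0], 0],
])

```text
clock: 12.12
position: [468.6, 190.5, 41.6]
ee_rot: [0.707, -0.707, 0.0, -0.0]
contact_force: [0.5, 0.0, -0.0]
gripper_width: 85.8
```

Request:
drive_tool([
  [[0, 0, 0], 0],
  [[0, 0, 0], 0],
  [[0, 0, 0], 0],
  [[0, 0, 0], 0],
  [[0, 0, 0], 0],
], fingers=1)

```text
clock: 12.75
position: [468.7, 190.8, 42.6]
ee_rot: [0.708, -0.707, 0.0, -0.001]
contact_force: [-0.3, -0.9, 6.1]
gripper_width: 53.2
```

Request:
drive_tool([
  [[0, 0, -0.01], 0],
  [[0, 0, -0.01], 0],
  [[0.03, 0, 0], 0],
  [[0.045, 0, 0], 0],
  [[0.031, 0, 0], 0],
  [[0, -0.035, 0], 0],
  [[0, -0.033, 0], 0],
  [[0, 0, 0], 0],
  [[0, 0, 0], 0],
])

```text
clock: 13.88
position: [535.4, 84.3, 61.3]
ee_rot: [-0.707, 0.707, 0.0, -0.0]
contact_force: [0.9, 0.7, -1.8]
gripper_width: 53.4
```

```bash
python3 - <<'E'
from h import *
s,t=snap("5")
from bench import arm
print(arm.read_state()["joints"])
a=cv2.resize(s["image"][200:330,230:400,::-1],None,fx=4.5,fy=4.5,interpolation=cv2.INTER_CUBIC);cv2.imwrite("pics/s5.png",a)
E
```

```text
[ 4.55732560e-01  4.69530546e-01 -4.29858772e-01 -3.20847534e-04
 -6.72439040e-01 -4.54679143e-01]
```

View pics/s5.png

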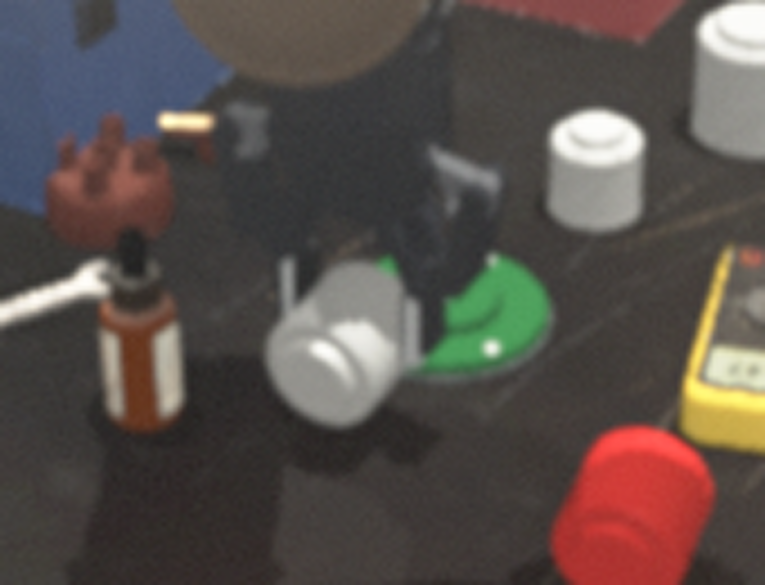

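The medium can is held and level at crop (340,345), with its mouth toward the plate. I'll lower it and nudge its lower rim against the plate edge to tip it up.

Request:
drive_tool([
  [[0, 0, 0.01], 0],
  [[0, 0, 0.0055], 0],
  [[0.009, 0, 0], 0],
  [[0.005, 0, 0], 0],
  [[0.003, 0, 0], 0],
  [[0, 0, 0], 0],
])

```text
clock: 14.72
position: [536.4, 67.2, 46.0]
ee_rot: [-0.707, 0.707, -0.0, 0.0]
contact_force: [0.3, -0.2, -1.0]
gripper_width: 53.8
```

Request:
drive_tool([
  [[0.002, 0, 0], 0],
  [[0.002, 0, 0], 0],
  [[0, 0, 0], 0],
])

```text
clock: 15.1
position: [536.7, 64.1, 46.3]
ee_rot: [0.708, -0.707, 0.0, -0.001]
contact_force: [-1.2, 2.5, 2.6]
gripper_width: 53.0
```

Request:
drive_tool([
  [[0.003, 0, -0.0005], 0],
  [[0.003, 0, -0.0005], 0],
  [[0, 0, 0], 0],
])

```text
clock: 15.48
position: [536.9, 60.8, 47.3]
ee_rot: [0.707, -0.707, -0.0, -0.003]
contact_force: [-4.9, 15.2, 0.5]
gripper_width: 53.4
```

Request:
drive_tool([
  [[0.002, 0, 0], 0],
  [[0.002, 0, 0], 0],
  [[0, 0, 0], 0],
])

```text
clock: 15.85
position: [537.2, 57.5, 47.7]
ee_rot: [0.707, -0.707, -0.0, -0.003]
contact_force: [-5.5, 17.8, 3.8]
gripper_width: 53.2
```

```bash
python3 - <<'E'
from h import *
s,t=snap("6")
a=cv2.resize(s["image"][200:330,230:400,::-1],None,fx=4.5,fy=4.5,interpolation=cv2.INTER_CUBIC);cv2.imwrite("pics/s6.png",a)
E
```

```text
(no output)
```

View pics/s6.png

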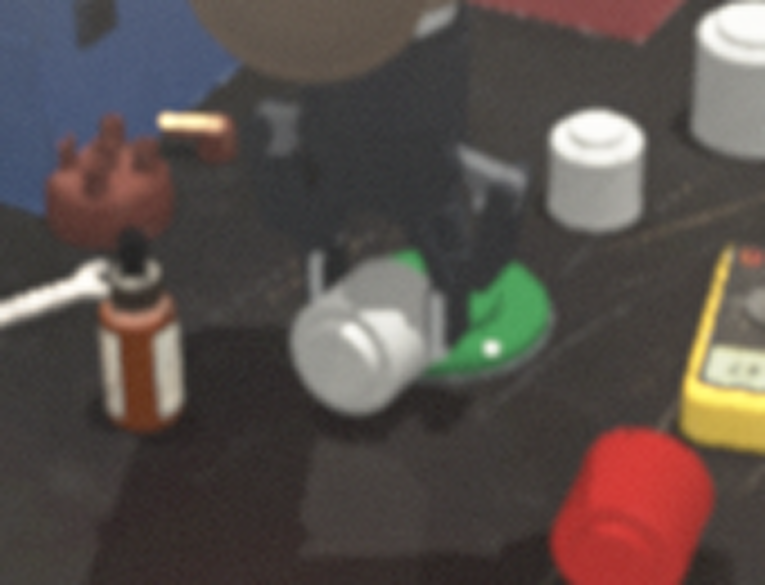

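The can is tipping up as intended: its end face now points partly upward. I'll continue.

Request:
drive_tool([
  [[0.003, 0, 0], 0],
  [[0.003, 0, 0], 0],
  [[0.002, 0, 0], 0],
  [[0.003, 0, 0.0005], 0],
  [[0.003, 0, 0.001], 0],
  [[0, 0, 0], 0],
])

```text
clock: 16.7
position: [537.8, 42.5, 46.6]
ee_rot: [0.708, -0.707, 0.0, -0.003]
contact_force: [-3.1, 14.1, 4.5]
gripper_width: 53.6
```

Request:
drive_tool([
  [[0.003, 0, 0.0015], 0],
  [[0.003, 0, 0.0018], 0],
  [[0.0025, 0, 0.002], 0],
  [[0, 0, 0], 0],
])

```text
clock: 17.2
position: [538.4, 33.4, 42.0]
ee_rot: [0.708, -0.707, 0.001, -0.003]
contact_force: [-2.2, 9.6, 8.6]
gripper_width: 53.3
```

```bash
python3 - <<'E'
from h import *
s,t=snap("7")
a=cv2.resize(s["image"][200:330,230:400,::-1],None,fx=4.5,fy=4.5,interpolation=cv2.INTER_CUBIC);cv2.imwrite("pics/s7.png",a)
E
```

```text
(no output)
```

View pics/s7.png

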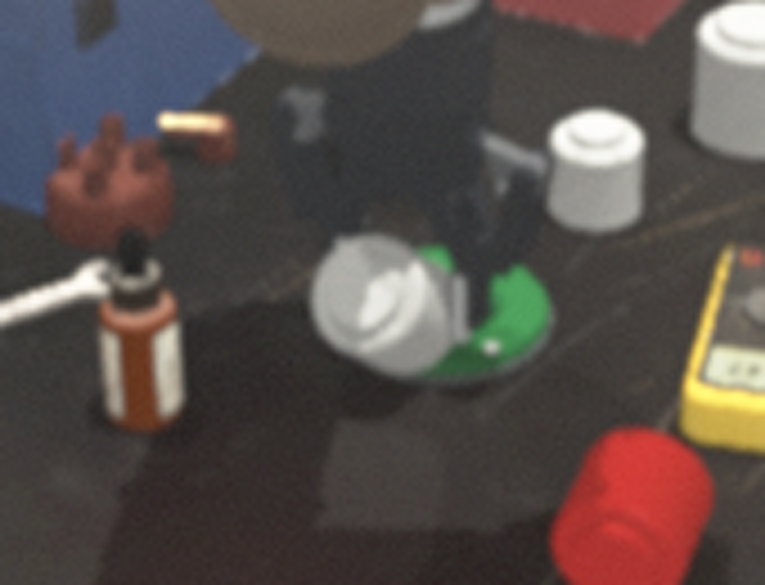

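About 60° is done: the top face is visible at crop (365,300). I'll lift off the plate and finish upright by pressing the rim on the bench.

Request:
drive_tool([
  [[0, 0, -0.01], 0],
  [[0, 0, -0.015], 0],
  [[-0.03, 0, 0], 0],
  [[-0.03, 0, 0], 0],
  [[-0.01, 0, 0.01], 0],
  [[0, 0, 0.01], 0],
  [[0, 0, 0], 0],
])

```text
clock: 18.18
position: [535.1, 99.7, 43.7]
ee_rot: [-0.707, 0.707, 0.001, -0.002]
contact_force: [-0.7, -0.0, -1.0]
gripper_width: 52.8
```

Request:
drive_tool([
  [[0, 0, 0.003], 0],
  [[0, 0, 0.002], 0],
  [[0, 0, 0.001], 0],
  [[0, 0, 0], 0],
])

```text
clock: 18.68
position: [536.3, 100.7, 39.5]
ee_rot: [0.707, -0.707, 0.0, 0.0]
contact_force: [0.3, -2.5, 3.0]
gripper_width: 53.1
```

Request:
drive_tool([
  [[0.002, 0, 0.002], 0],
  [[0.002, 0, 0.002], 0],
  [[0.0015, 0, 0.002], 0],
  [[0.0015, 0, 0.002], 0],
  [[0, 0, 0], 0],
])

```text
clock: 19.3
position: [537.2, 94.3, 34.1]
ee_rot: [0.708, -0.706, 0.001, -0.001]
contact_force: [-5.2, -1.6, 19.3]
gripper_width: 53.0
```

Request:
drive_tool([
  [[0.001, 0, 0.002], 0],
  [[0.001, 0, 0.002], 0],
  [[0, 0, 0], 0],
])

```text
clock: 19.68
position: [537.9, 91.7, 30.6]
ee_rot: [0.708, -0.706, 0.001, -0.002]
contact_force: [-3.0, -5.3, 20.9]
gripper_width: 52.9
```

Request:
drive_tool([
  [[0.0005, 0, 0.002], 0],
  [[0, 0, 0.002], 0],
  [[0, 0, 0], 0],
])

```text
clock: 20.05
position: [538.8, 90.9, 27.2]
ee_rot: [0.708, -0.706, 0.002, -0.002]
contact_force: [-2.2, -7.9, 22.8]
gripper_width: 53.1
```

Request:
drive_tool([
  [[0, 0, 0.001], 0],
  [[0, 0, 0.001], 0],
  [[0, 0, 0], 0],
])

```text
clock: 20.42
position: [539.2, 90.6, 25.6]
ee_rot: [0.708, -0.706, 0.002, -0.002]
contact_force: [-2.4, -10.2, 25.2]
gripper_width: 53.2
```

```bash
python3 - <<'E'
from h import *
s,t=snap("8")
a=cv2.resize(s["image"][200:330,230:400,::-1],None,fx=4.5,fy=4.5,interpolation=cv2.INTER_CUBIC);cv2.imwrite("pics/s8.png",a)
E
```

```text
(no output)
```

View pics/s8.png

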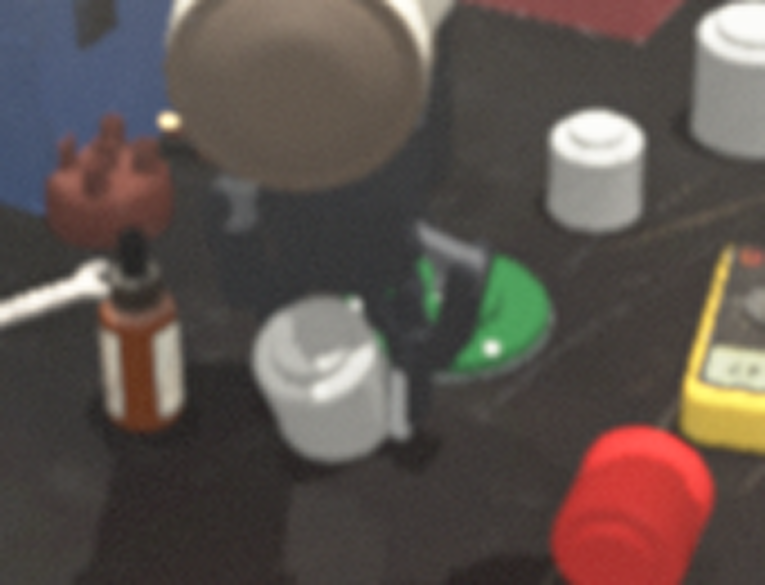

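Request:
drive_tool([
  [[0, 0, 0.001], 0],
  [[0, 0, 0.001], 0],
  [[0, 0, 0], 0],
])

```text
clock: 20.9
position: [539.6, 90.5, 24.2]
ee_rot: [0.708, -0.706, 0.003, -0.003]
contact_force: [-2.3, -12.5, 28.4]
gripper_width: 53.0
```

Request:
drive_tool([
  [[0.0015, 0, 0.001], 0],
  [[0.001, 0, 0.0005], 0],
  [[0, 0, 0], 0],
])

```text
clock: 21.28
position: [540.0, 89.5, 23.0]
ee_rot: [0.708, -0.706, 0.003, -0.004]
contact_force: [-2.3, -8.6, 27.5]
gripper_width: 52.8
```

```bash
python3 - <<'E'
from h import *
s,t=snap("9")
a=cv2.resize(s["image"][200:330,230:400,::-1],None,fx=4.5,fy=4.5,interpolation=cv2.INTER_CUBIC);cv2.imwrite("pics/s9.png",a)
E
```

```text
(no output)
```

View pics/s9.png

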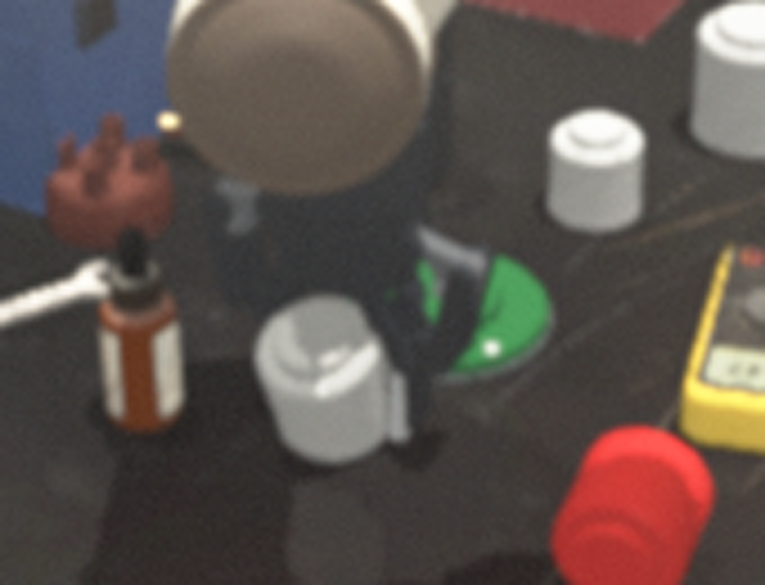

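Request:
drive_tool([
  [[0, 0, -0.003], 0],
  [[0, 0, -0.002], 0],
  [[0, 0, 0], 0],
])

```text
clock: 21.75
position: [538.9, 90.1, 24.3]
ee_rot: [0.708, -0.707, 0.001, -0.003]
contact_force: [1.4, -0.3, 8.8]
gripper_width: 53.1
```

Request:
drive_tool([
  [[0, 0, 0], 0],
  [[0, 0, 0], 0],
  [[0, 0, -0.005], 0],
  [[0, 0, -0.03], 0],
  [[0, 0, -0.05], 0],
  [[0, 0, -0.05], 0],
  [[0, 0, 0], 0],
], fingers=-1)

```text
clock: 22.62
position: [538.5, 90.0, 162.0]
ee_rot: [0.708, -0.707, 0.002, -0.004]
contact_force: [-0.6, 0.0, -0.2]
gripper_width: 86.1
```

```bash
python3 - <<'E'
from h import *
s,t=snap("10")
a=cv2.resize(s["image"][200:330,230:400,::-1],None,fx=4.5,fy=4.5,interpolation=cv2.INTER_CUBIC);cv2.imwrite("pics/s10.png",a)
a=cv2.resize(t["image"][190:330,220:420,::-1],None,fx=4,fy=4,interpolation=cv2.INTER_CUBIC);cv2.imwrite("pics/t10.png",a)
E
```

```text
(no output)
```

View pics/s10.png

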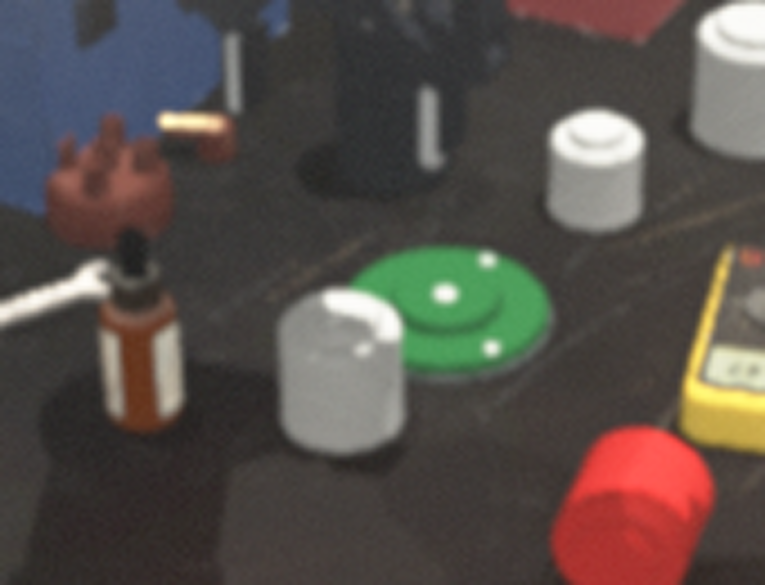

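View pics/t10.png

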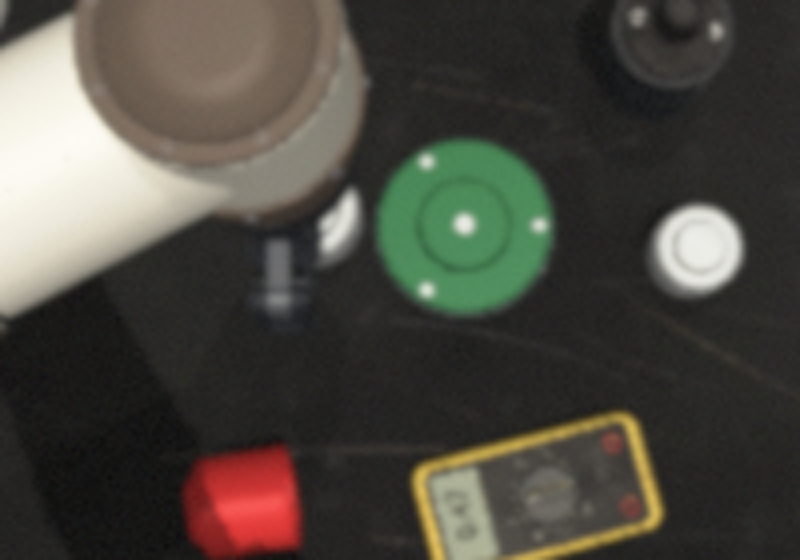

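The medium can now stands mouth-down just left of the plate (scene crop 340,370). The plate's centre dot is at top-crop (464,224). I'll go to the large can next.

Request:
drive_tool([
  [[0.02, 0.03, 0], 0],
  [[0.04, 0.0365, 0], 0],
  [[0.054, 0, 0], 0],
  [[0.054, 0, 0], 0],
  [[0.054, 0, 0], 0],
  [[0.054, 0, 0], 0],
  [[0.04, 0, 0], 0],
  [[0.012, 0, 0], 0],
  [[0, 0, 0], 0],
])

```text
clock: 23.85
position: [469.1, -239.0, 156.1]
ee_rot: [-0.707, 0.707, 0.001, -0.001]
contact_force: [0.1, 0.6, 0.2]
gripper_width: 85.1
```

```bash
python3 - <<'E'
from h import *
np.set_printoptions(precision=1,suppress=True)
s,t=snap("11")
cv2.imwrite("pics/t11.png",cv2.resize(t["image"][190:330,270:470,::-1],None,fx=4,fy=4,interpolation=cv2.INTER_CUBIC))
for th in(140,180,210):
    m=(t["image"].min(2)>th).astype(np.uint8)
    print(th,"med");blobs(m,(270,225,318,275));print("small");blobs(m,(375,235,415,270));print("dots");blobs(m,(314,224,358,270),3)
    m=(s["image"].min(2)>th).astype(np.uint8)
    print(" sc med");blobs(m,(285,255,322,305));print(" sc small");blobs(m,(345,215,384,255));print(" sc dots");blobs(m,(323,255,352,285),3)
def hull(d,box):
    hsv=cv2.cvtColor(d["image"],cv2.COLOR_RGB2HSV); m=((hsv[...,0]>50)&(hsv[...,0]<85)&(hsv[...,1]>90)&(hsv[...,2]>60)).astype(np.uint8)
    x0,y0,x1,y1=box;mm=np.zeros_like(m);mm[y0:y1,x0:x1]=m[y0:y1,x0:x1]
    return cv2.fitEllipse(cv2.convexHull(cv2.findNonZero(mm)))
et=hull(t,(305,220,365,275));print("plate",et,onz(t,*et[0],10))
E
```

```text
140 med
  a456 c(296.6,241.9) bb(285, 230, 25, 25) ell(296.6,241.9) ax(23.8,24.4) ang146
small
  a1230 c(395.8,251.4) bb(375, 235, 40, 35) ell(395.8,251.4) ax(39.6,44.0) ang113
dots
 sc med
  a734 c(306.2,280.8) bb(292, 264, 28, 36) ell(306.2,280.6) ax(26.3,37.3) ang171
 sc small
  a360 c(363.1,236.9) bb(353, 225, 20, 25) ell(362.9,236.9) ax(19.1,25.9) ang179
 sc dots
180 med
  a404 c(296.5,241.6) bb(285, 230, 24, 24) ell(296.5,241.6) ax(22.7,22.7) ang48
small
  a898 c(400.8,251.8) bb(386, 235, 29, 35) ell(400.7,251.7) ax(31.1,40.9) ang177
  a48 c(377.9,238.7) bb(375, 235, 11, 14) ell(378.3,239.4) ax(8.3,14.7) ang29
dots
 sc med
  a329 c(305.3,272.9) bb(292, 265, 27, 17) ell(305.3,272.9) ax(16.1,26.2) ang88
 sc small
  a110 c(364.7,231.5) bb(356, 226, 17, 11) ell(364.7,231.4) ax(9.7,15.7) ang74
 sc dots
210 med
  a360 c(296.5,241.5) bb(286, 231, 22, 22) ell(296.5,241.5) ax(21.4,21.5) ang68
small
  a445 c(407.3,250.7) bb(397, 235, 18, 35) ell(407.2,249.2) ax(15.6,43.1) ang174
  a37 c(377.5,238.3) bb(375, 235, 9, 12) ell(377.6,238.6) ax(6.5,12.7) ang28
dots
 sc med
  a297 c(305.2,272.6) bb(293, 265, 26, 16) ell(305.2,272.6) ax(15.1,25.2) ang90
 sc small
  a79 c(365.5,231.1) bb(357, 226, 15, 10) ell(365.2,231.1) ax(8.7,13.6) ang72
 sc dots
plate ((335.4928894042969, 246.01800537109375), (42.634124755859375, 42.861759185791016), 156.2790069580078) [536.2   4.6  10. ]
```

View pics/t11.png

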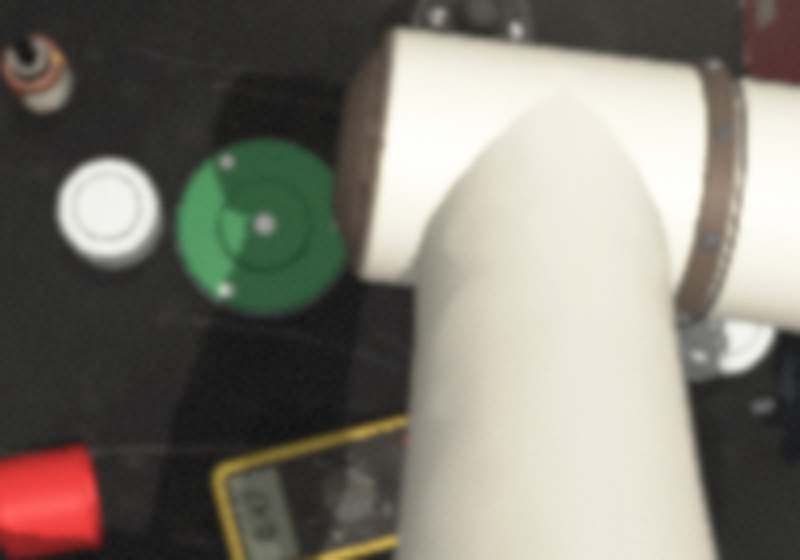

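```bash
python3 - <<'E'
from h import *
np.set_printoptions(precision=1,suppress=True)
s=load("scene11.npz");t=load("top11.npz")
print("med",onz(t,296.5,241.6,51.5),onz(s,305.3,272.8,51.5),tri(t,(296.5,241.6),s,(305.3,272.8)))
for d,b in((t,(330,240,343,252)),(load("top10.npz"),(330,240,343,252))):
    g=d["image"].astype(float).min(2)[b[1]:b[3],b[0]:b[2]]; g=np.clip(g-g.max()*.6,0,None); yy,xx=np.mgrid[b[1]:b[3],b[0]:b[2]]
    u,v=(g*xx).sum()/g.sum(),(g*yy).sum()/g.sum(); print("dot",u,v,onz(d,u,v,16))
d=load("scene10.npz"); 
g=d["image"].astype(float).min(2)[260:271,323:335]; g=np.clip(g-g.max()*.7,0,None); yy,xx=np.mgrid[260:271,323:335]; u,v=(g*xx).sum()/g.sum(),(g*yy).sum()/g.sum(); print(u,v,onz(d,u,v,16))
E
```

```text
med [543.   91.2  51.5] [537.4  96.1  51.5] (array([542.2,  90.9,  47. ]), np.float64(3.057777759823643))
dot 335.6284584980237 245.55335968379447 [536.5   4.4  16. ]
dot 335.64234410708457 245.54733920992493 [536.5   4.4  16. ]
328.51658767772506 264.7876777251185 [533.8   3.6  16. ]
```

Request:
drive_tool([
  [[0, -0.003, 0.03], 0],
  [[0, 0, 0.04], 0],
  [[0, 0, 0.028], 0],
  [[0, 0, 0.008], 0],
  [[0, 0, 0], 0],
])

```text
clock: 24.58
position: [473.3, -238.3, 51.7]
ee_rot: [0.708, -0.706, -0.0, 0.0]
contact_force: [0.7, 0.5, -0.0]
gripper_width: 85.5
```

Request:
drive_tool([
  [[0, 0, 0], 0],
  [[0, 0, 0], 0],
  [[0, 0, 0], 0],
  [[0, 0, 0], 0],
], fingers=1)

```text
clock: 25.08
position: [474.1, -239.2, 53.4]
ee_rot: [0.708, -0.707, 0.001, -0.001]
contact_force: [-0.6, 1.6, 6.0]
gripper_width: 62.1
```

Request:
drive_tool([
  [[0, 0, -0.02], 0],
  [[0, 0, -0.05], 0],
  [[-0.05, 0, 0], 0],
  [[-0.055, 0, 0], 0],
  [[-0.055, 0, 0], 0],
  [[-0.05, 0, 0], 0],
  [[-0.033, -0.02, 0], 0],
  [[0, -0.03, 0], 0],
  [[0, -0.01, 0.015], 0],
  [[0, 0, 0], 0],
  [[0, 0, 0], 0],
])

```text
clock: 26.45
position: [531.5, 3.3, 106.0]
ee_rot: [-0.707, 0.707, 0.001, -0.001]
contact_force: [-0.1, 0.5, -1.7]
gripper_width: 62.0
```

```bash
python3 - <<'E'
from h import *
np.set_printoptions(precision=1,suppress=True)
s,t=snap("12")
from bench import arm
print(arm.read_state()["position"])
cv2.imwrite("pics/t12.png",cv2.resize(t["image"][200:300,270:400,::-1],None,fx=6,fy=6,interpolation=cv2.INTER_CUBIC))
cv2.imwrite("pics/s12.png",cv2.resize(s["image"][180:320,250:430,::-1],None,fx=4.2,fy=4.2,interpolation=cv2.INTER_CUBIC))
E
```

```text
[532.    3.5 106.6]
```

View pics/t12.png

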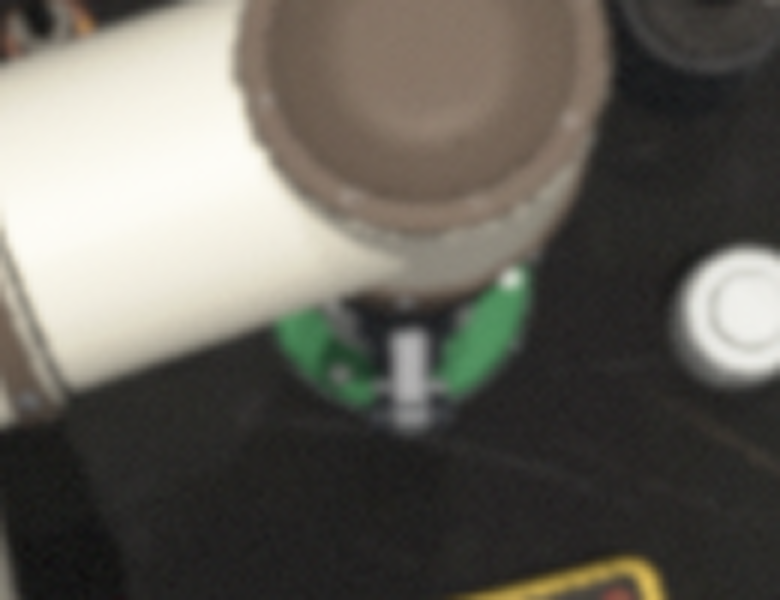

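View pics/s12.png

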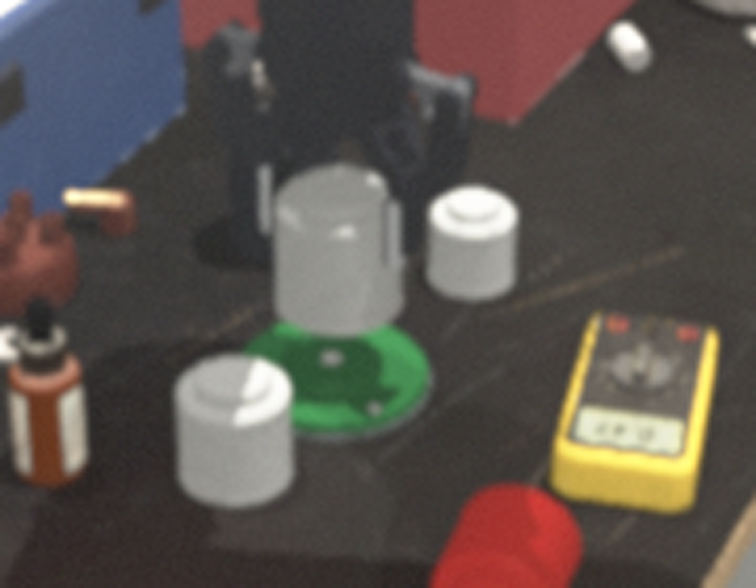

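Request:
drive_tool([
  [[0.0005, -0.0044, 0], 0],
  [[0, 0, 0.02], 0],
  [[0, 0, 0.012], 0],
  [[0, 0, 0.002], 0],
  [[0, 0, 0], 0],
])

```text
clock: 27.18
position: [537.5, 3.6, 72.7]
ee_rot: [0.707, -0.707, 0.0, -0.0]
contact_force: [0.1, 1.0, -0.3]
gripper_width: 62.2
```

```bash
python3 - <<'E'
from h import *
s,t=snap("13")
cv2.imwrite("pics/s13.png",cv2.resize(s["image"][180:320,250:430,::-1],None,fx=4.2,fy=4.2,interpolation=cv2.INTER_CUBIC))
E
```

```text
(no output)
```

View pics/s13.png

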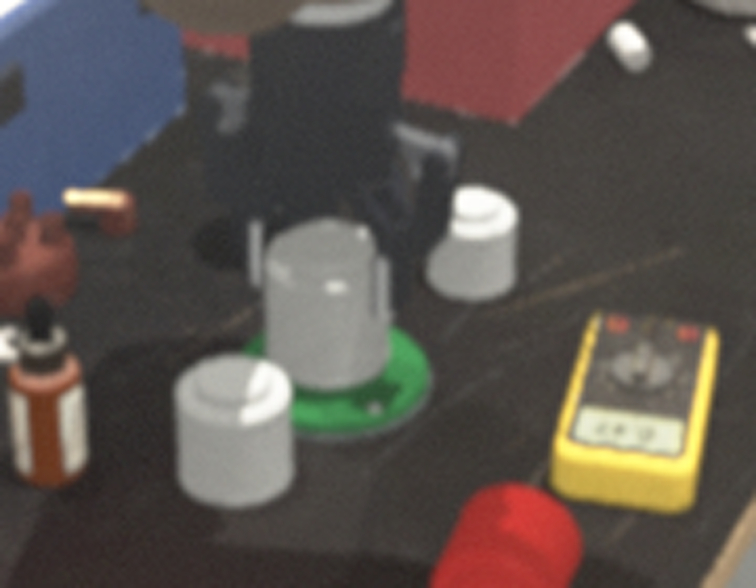

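The large can hovers over the plate, with its axis at crop column 328 against the dot at 331. I'll trim about 1 mm and lower slowly.

Request:
drive_tool([
  [[0.0006, 0.001, 0.001], 0],
  [[0, 0, 0.002], 0],
  [[0, 0, 0.001], 0],
  [[0, 0, 0], 0],
])

```text
clock: 27.78
position: [536.1, 2.9, 68.4]
ee_rot: [0.707, -0.707, -0.0, 0.0]
contact_force: [-0.0, 0.1, -1.4]
gripper_width: 61.8
```

Request:
drive_tool([
  [[0, 0, 0.0015], 0],
  [[0, 0, 0.0015], 0],
  [[0, 0, 0.001], 0],
  [[0, 0, 0], 0],
])

```text
clock: 28.28
position: [536.1, 2.9, 64.4]
ee_rot: [0.707, -0.707, -0.0, 0.0]
contact_force: [0.6, -0.2, -1.5]
gripper_width: 61.6
```

Request:
drive_tool([
  [[0, 0, 0.001], 0],
  [[0, 0, 0.0005], 0],
  [[0, 0, 0], 0],
])

```text
clock: 28.65
position: [536.3, 3.0, 63.5]
ee_rot: [0.707, -0.707, 0.0, -0.0]
contact_force: [-1.6, 0.1, 3.5]
gripper_width: 62.1
```

Request:
drive_tool([
  [[0, 0, 0], 0],
  [[0, 0, 0], 0],
  [[0, 0, -0.005], 0],
  [[0, 0, -0.03], 0],
  [[0, 0, -0.04], 0],
  [[-0.03, -0.002, 0], 0],
  [[-0.04, -0.002, 0], 0],
  [[-0.0175, -0.001, 0], 0],
  [[0, 0, 0], 0],
], fingers=-1)

```text
clock: 29.78
position: [541.1, 91.3, 138.0]
ee_rot: [0.708, -0.706, -0.0, 0.0]
contact_force: [-0.7, 0.3, -0.0]
gripper_width: 85.7
```

```bash
python3 - <<'E'
from h import *
s,t=snap("14")
np.set_printoptions(precision=1,suppress=True)
for th in(140,180,210):
    print(th);blobs((t["image"].min(2)>th).astype(np.uint8),(310,215,365,275))
    blobs((s["image"].min(2)>th).astype(np.uint8),(305,220,350,275))
cv2.imwrite("pics/s14.png",cv2.resize(s["image"][180:320,250:430,::-1],None,fx=4.2,fy=4.2,interpolation=cv2.INTER_CUBIC))
cv2.imwrite("pics/t14.png",cv2.resize(t["image"][200:300,270:400,::-1],None,fx=6,fy=6,interpolation=cv2.INTER_CUBIC))
E
```

```text
140
  a620 c(336.2,242.1) bb(322, 228, 29, 29) ell(336.2,242.1) ax(28.1,28.2) ang164
  a641 c(331.0,253.7) bb(313, 233, 31, 42) ell(330.3,253.4) ax(26.8,39.4) ang163
  a104 c(312.0,269.2) bb(305, 264, 16, 11) ell(311.1,269.6) ax(10.1,16.8) ang102
180
  a550 c(336.1,242.0) bb(323, 229, 27, 27) ell(336.1,242.0) ax(26.4,26.6) ang149
  a247 c(329.4,245.7) bb(314, 237, 29, 17) ell(328.9,244.9) ax(15.0,27.9) ang91
  a64 c(312.0,268.9) bb(305, 265, 14, 10) ell(312.0,269.1) ax(6.3,15.8) ang116
210
  a484 c(336.3,242.1) bb(324, 230, 26, 26) ell(336.3,242.1) ax(24.8,24.9) ang151
  a172 c(329.8,245.3) bb(314, 238, 29, 15) ell(328.1,244.7) ax(13.5,26.1) ang89
  a51 c(312.0,268.8) bb(305, 265, 14, 10) ell(311.9,269.0) ax(5.5,15.4) ang119
```

View pics/s14.png

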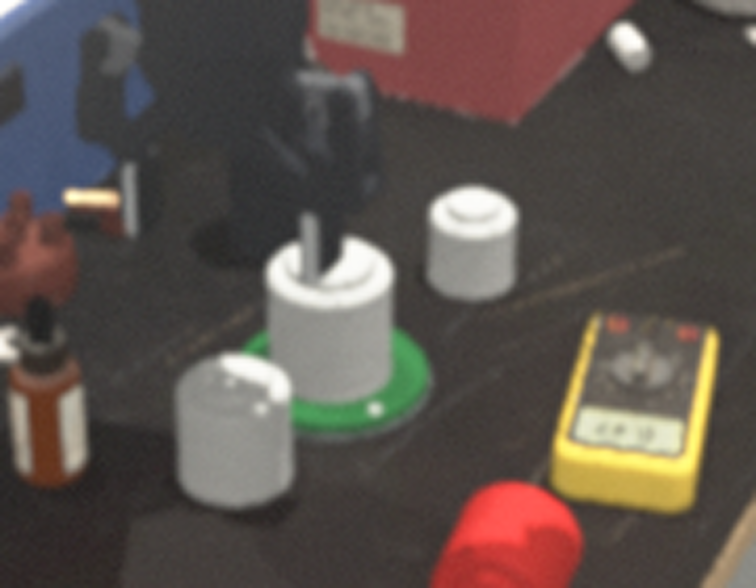

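View pics/t14.png

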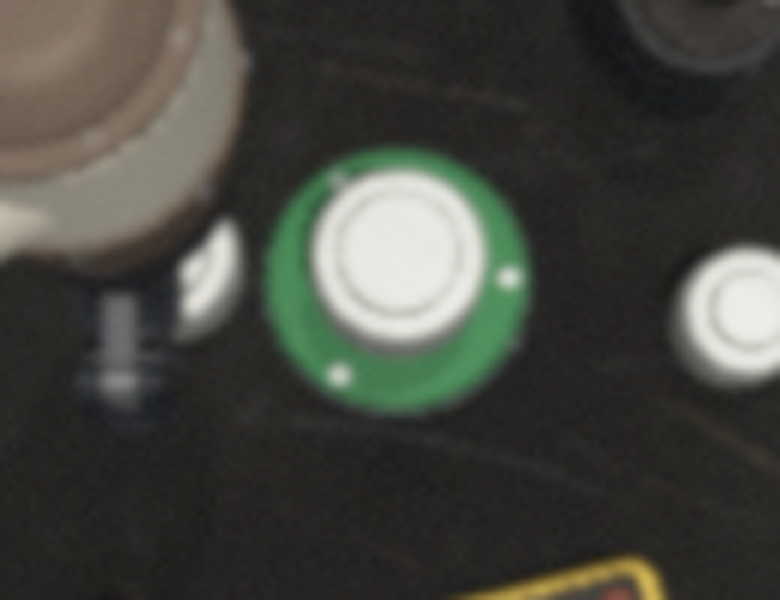

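Request:
drive_tool([
  [[0, 0, 0.04], 0],
  [[0, 0, 0.04], 0],
  [[0, 0, 0.016], 0],
  [[0, 0, 0.006], 0],
  [[0, 0, 0], 0],
])

```text
clock: 30.5
position: [541.8, 90.4, 36.7]
ee_rot: [0.707, -0.707, 0.0, -0.001]
contact_force: [-0.0, 0.3, 0.3]
gripper_width: 85.6
```

Request:
drive_tool([
  [[0, 0, 0], 0],
  [[0, 0, 0], 0],
  [[0, 0, 0], 0],
  [[0, 0, 0], 0],
  [[0, 0, 0], 0],
], fingers=1)

```text
clock: 31.12
position: [541.9, 90.8, 37.4]
ee_rot: [0.708, -0.707, 0.001, -0.001]
contact_force: [-1.3, -1.3, 6.2]
gripper_width: 53.7
```

```bash
python3 - <<'E'
from h import *
np.set_printoptions(precision=1,suppress=True)
t=load("top14.npz");s=load("scene14.npz")
print(onz(t,336.15,242.05,72),onz(t,336.15,242.05,71))
print("med before", onz(t,296.5,241.6,51.5), onz(load("top4.npz"),394.3,251.5,43.5))
E
```

```text
[536.8   3.9  72. ] [536.9   3.9  71. ]
med before [543.   91.2  51.5] [ 516.2 -124.6   43.5]
```

Request:
drive_tool([
  [[0, 0, -0.02], 0],
  [[0, 0, -0.045], 0],
  [[0, 0, -0.028], 0],
  [[0.03, 0.003, 0], 0],
  [[0.04, 0.0027, 0], 0],
  [[0.0174, 0, 0], 0],
  [[0, 0, 0.005], 0],
  [[0, 0, 0], 0],
  [[0, 0, 0], 0],
])

```text
clock: 32.25
position: [535.7, 3.8, 123.8]
ee_rot: [0.708, -0.707, -0.0, 0.0]
contact_force: [-0.8, -0.0, -0.4]
gripper_width: 54.4
```

```bash
python3 - <<'E'
from h import *
s,t=snap("15")
cv2.imwrite("pics/s15.png",cv2.resize(s["image"][170:300,260:430,::-1],None,fx=4.5,fy=4.5,interpolation=cv2.INTER_CUBIC))
E
```

```text
(no output)
```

View pics/s15.png

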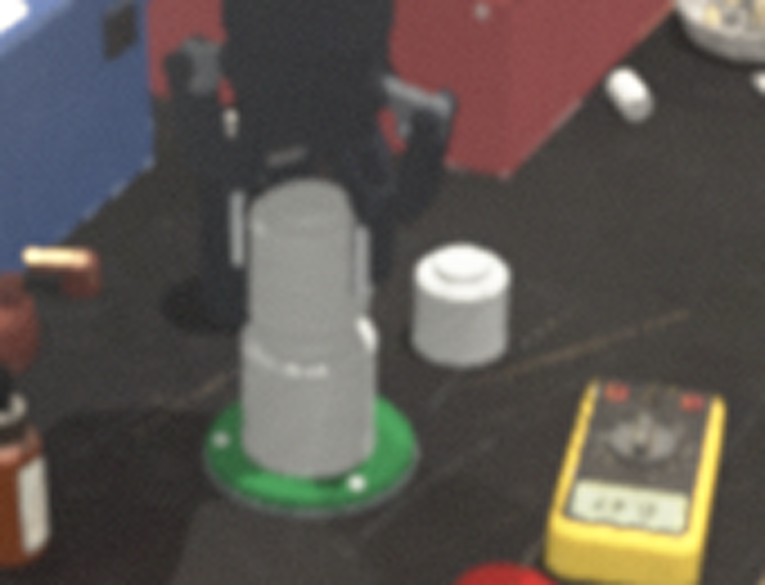

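Well centred: the medium's axis is at column 308 and the large's at 309. I'll lower it.

Request:
drive_tool([
  [[0, 0, 0.006], 0],
  [[0, 0, 0.003], 0],
  [[0, 0, 0.002], 0],
  [[0, 0, 0.0015], 0],
  [[0, 0, 0], 0],
])

```text
clock: 32.98
position: [535.5, 3.0, 111.4]
ee_rot: [0.707, -0.707, -0.0, 0.0]
contact_force: [-0.5, 0.8, -1.4]
gripper_width: 54.1
```

Request:
drive_tool([
  [[0, 0, 0.0015], 0],
  [[0, 0, 0.001], 0],
  [[0, 0, 0.001], 0],
  [[0, 0, 0], 0],
])

```text
clock: 33.48
position: [535.4, 3.0, 107.9]
ee_rot: [0.707, -0.707, -0.0, 0.0]
contact_force: [-0.2, 0.4, -0.5]
gripper_width: 54.1
```

Request:
drive_tool([
  [[0, 0, 0.0007], 0],
  [[0, 0, 0.0007], 0],
  [[0, 0, 0], 0],
])

```text
clock: 33.85
position: [535.6, 3.0, 107.5]
ee_rot: [0.707, -0.707, 0.0, -0.0]
contact_force: [-2.8, 0.6, 5.4]
gripper_width: 53.9
```

Request:
drive_tool([
  [[0, 0, 0], 0],
  [[0, 0, 0], 0],
  [[0, 0, 0], 0],
  [[0, 0, -0.01], 0],
  [[0, 0, -0.04], 0],
  [[0, 0, -0.04], 0],
  [[0.02, 0.01, 0], 0],
  [[0.05, 0.01, 0], 0],
  [[0.045, 0, 0], 0],
  [[0.013, 0, 0.03], 0],
  [[0, 0, 0], 0],
], fingers=-0.55)

```text
clock: 35.22
position: [513.2, -126.1, 164.4]
ee_rot: [-0.706, 0.708, 0.002, -0.002]
contact_force: [-0.1, -0.3, 0.0]
gripper_width: 66.3
```

```bash
python3 - <<'E'
from h import *
s,t=snap("16")
np.set_printoptions(precision=1,suppress=True)
for th in(140,180,210):
    print(th);blobs((t["image"].min(2)>th).astype(np.uint8),(310,215,365,275))
cv2.imwrite("pics/s16.png",cv2.resize(s["image"][170:300,260:430,::-1],None,fx=4.5,fy=4.5,interpolation=cv2.INTER_CUBIC))
cv2.imwrite("pics/t16.png",cv2.resize(t["image"][180:300,310:460,::-1],None,fx=5,fy=5,interpolation=cv2.INTER_CUBIC))
E
```

```text
140
  a2534 c(331.5,244.3) bb(310, 215, 45, 60) ell(331.4,244.4) ax(50.0,70.9) ang1
  a85 c(362.4,226.8) bb(360, 215, 5, 31) ell(362.2,223.1) ax(3.9,38.6) ang177
180
  a2372 c(330.2,243.7) bb(310, 215, 44, 60) ell(330.1,243.5) ax(46.3,72.8) ang4
210
  a1929 c(327.3,241.8) bb(310, 215, 44, 60) ell(328.3,241.6) ax(44.2,67.9) ang10
```

View pics/s16.png

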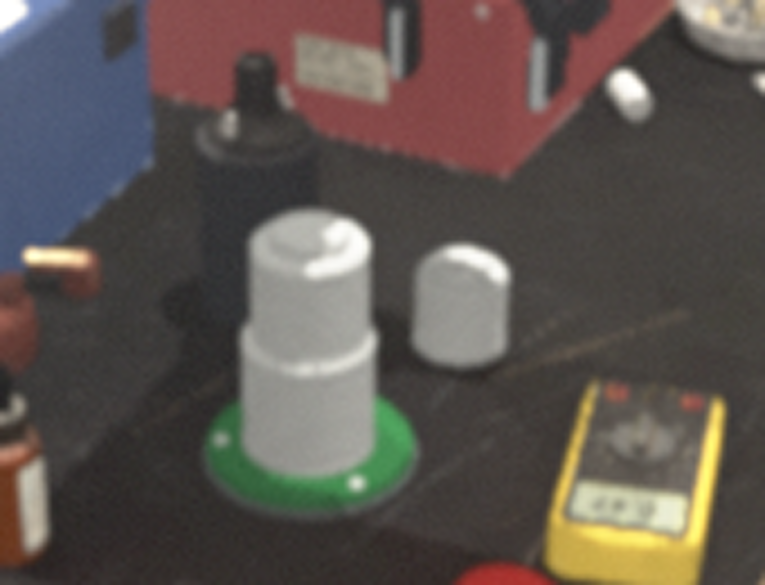

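View pics/t16.png

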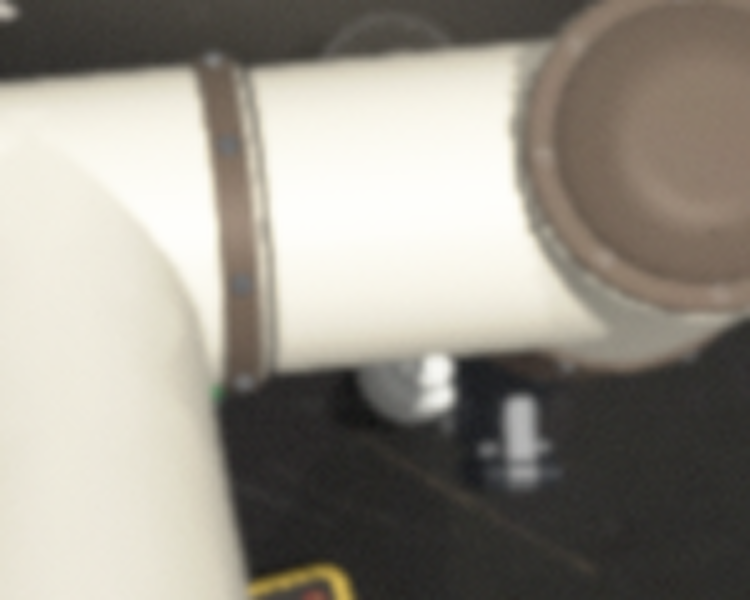

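```bash
python3 - <<'E'
from h import *
a=load("scene2.npz")["image"];b=load("scene16.npz")["image"]
cv2.imwrite("pics/c16.png",np.hstack([a[:300,200:600],b[:300,200:600]])[:,:,::-1])
a=load("top2.npz")["image"]
cv2.imwrite("pics/ct2.png",cv2.resize(a[100:400,200:500,::-1],None,fx=2,fy=2))
E
```

```text
(no output)
```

View pics/c16.png

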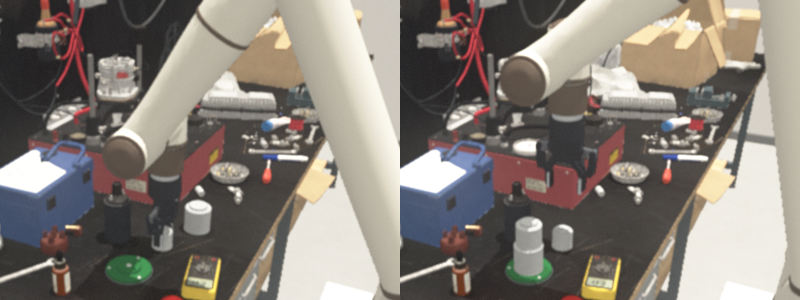

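View pics/ct2.png

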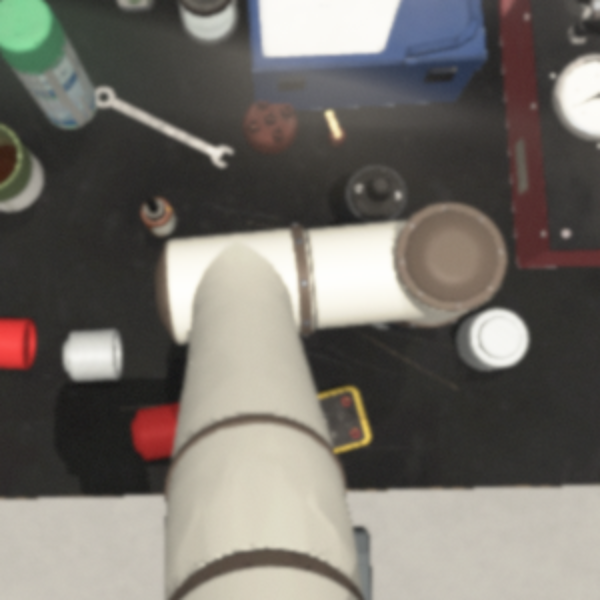

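```bash
python3 - <<'E'
from h import *
np.set_printoptions(precision=1,suppress=True)
s=load("scene2.npz");t=load("top2.npz")
print("cap",tri(s,(327,155),t,(282,245))); print(proj(s,(535,4,126)),proj(t,(535,4,126)))
for z in(200,250,300): print(z,onz(t,282,245,z),onz(s,323,177,z))
E
```

```text
cap (array([495.4,  92.7, 312.5]), np.float64(12.101741350958362))
[327.8 220.6] [336.5 239.3]
200 [516.2 107.4 200. ] [568.6 -38.6 200. ]
250 [509.4 102.  250. ] [516.9  56.  250. ]
300 [502.7  96.6 300. ] [465.2 150.5 300. ]
```

The wrist link stays at z > 250, so it clears the tower (126). The tower so far is well seated. I'll pick up the small can.

Request:
drive_tool([
  [[-0.001, -0.0026, 0.04], 0],
  [[0, 0, 0.05], 0],
  [[0, 0, 0.03], 0],
  [[0, 0, 0.01], 0],
  [[0, 0, 0], 0],
])

```text
clock: 35.95
position: [519.0, -123.5, 37.3]
ee_rot: [0.708, -0.706, 0.0, -0.0]
contact_force: [0.0, -0.3, 0.4]
gripper_width: 66.3
```

Request:
drive_tool([
  [[0, 0, 0], 0],
  [[0, 0, 0], 0],
  [[0, 0, 0], 0],
  [[0, 0, 0], 0],
], fingers=1)

```text
clock: 36.45
position: [519.5, -123.8, 38.6]
ee_rot: [0.708, -0.707, 0.001, -0.001]
contact_force: [-0.9, 1.0, 6.4]
gripper_width: 45.8
```

Request:
drive_tool([
  [[0, 0, -0.02], 0],
  [[0, 0, -0.05], 0],
  [[0, 0, -0.05], 0],
  [[0, 0, -0.032], 0],
  [[-0.03, 0, 0], 0],
  [[-0.05, -0.006, 0], 0],
  [[-0.04, -0.006, 0], 0],
  [[-0.0084, -0.004, 0], 0],
  [[0, 0, 0.01], 0],
  [[0, 0, 0], 0],
  [[0, 0, 0], 0],
])

```text
clock: 37.83
position: [533.8, 3.4, 178.4]
ee_rot: [-0.707, 0.707, 0.0, -0.0]
contact_force: [0.3, 0.1, -1.4]
gripper_width: 45.7
```

```bash
python3 - <<'E'
from h import *
s,t=snap("17")
cv2.imwrite("pics/s17.png",cv2.resize(s["image"][150:280,260:420,::-1],None,fx=4.5,fy=4.5,interpolation=cv2.INTER_CUBIC))
cv2.imwrite("pics/t17.png",cv2.resize(t["image"][180:300,260:410,::-1],None,fx=5,fy=5,interpolation=cv2.INTER_CUBIC))
E
```

```text
(no output)
```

View pics/s17.png

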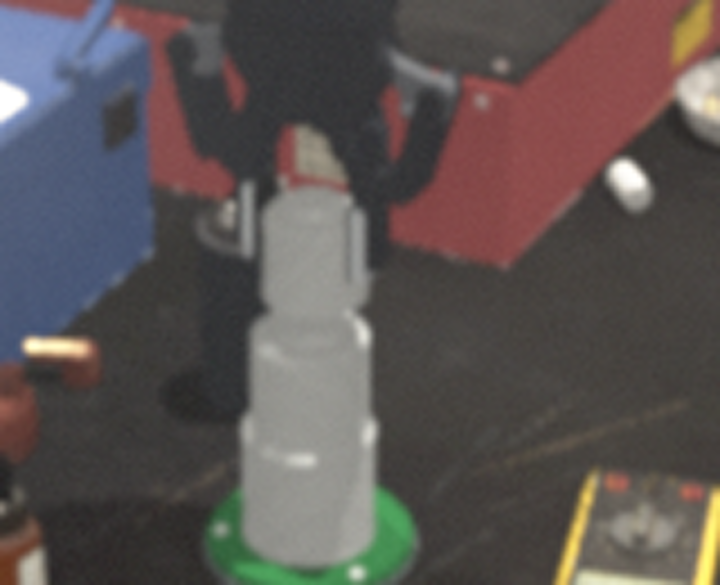

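View pics/t17.png

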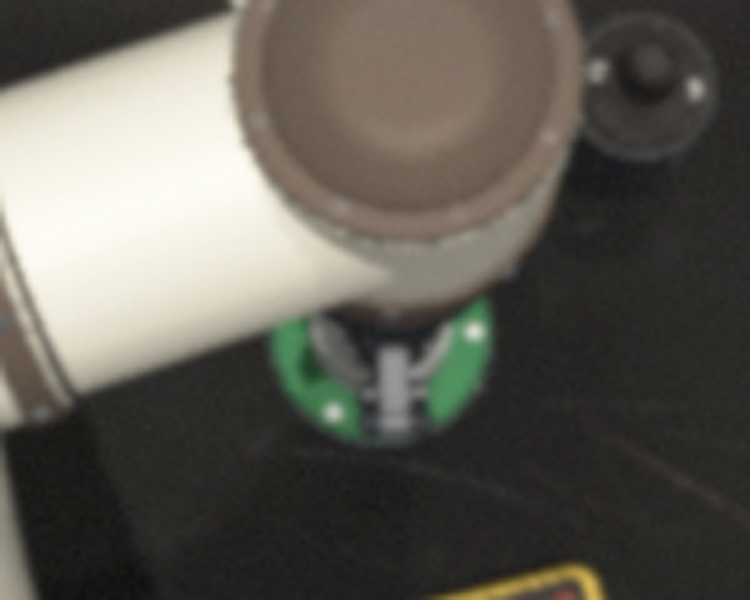

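The small can is about 2 mm off (axis column 316 against 311), which agrees with the computed correction. I'll apply it.

Request:
drive_tool([
  [[-0.0012, -0.0018, 0.004], 0],
  [[0, 0, 0.004], 0],
  [[0, 0, 0], 0],
])

```text
clock: 38.3
position: [535.6, 5.6, 170.1]
ee_rot: [0.707, -0.707, -0.0, 0.0]
contact_force: [0.2, -0.1, 0.1]
gripper_width: 45.8
```

```bash
python3 - <<'E'
from h import *
from bench import arm
s,t=snap("18");print(arm.read_state()["position"])
cv2.imwrite("pics/s18.png",cv2.resize(s["image"][170:270,280:380,::-1],None,fx=6,fy=6,interpolation=cv2.INTER_CUBIC))
E
```

```text
[535.8878929    5.63419146 170.50971698]
```

View pics/s18.png

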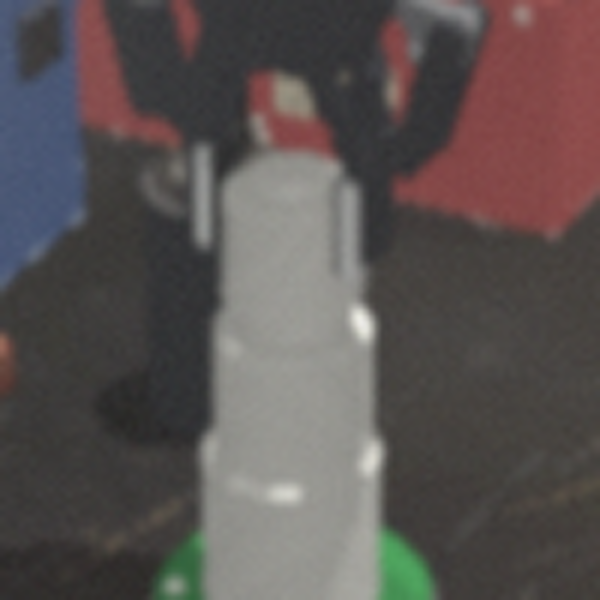

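Request:
drive_tool([
  [[0.0009, 0, 0.002], 0],
  [[0, 0, 0.002], 0],
  [[0, 0, 0.002], 0],
  [[0, 0, 0.001], 0],
  [[0, 0, 0], 0],
])

```text
clock: 39.02
position: [535.9, 4.7, 163.5]
ee_rot: [0.707, -0.707, -0.0, 0.0]
contact_force: [0.3, 0.3, -0.5]
gripper_width: 45.9
```

Request:
drive_tool([
  [[0, 0, 0.0015], 0],
  [[0, 0, 0.0015], 0],
  [[0, 0, 0.001], 0],
  [[0, 0, 0], 0],
])

```text
clock: 39.52
position: [535.8, 4.7, 159.5]
ee_rot: [0.707, -0.707, -0.0, 0.0]
contact_force: [1.2, -0.8, -0.1]
gripper_width: 45.6
```

Request:
drive_tool([
  [[0, 0, 0.001], 0],
  [[0, 0, 0.0005], 0],
  [[0, 0, 0], 0],
])

```text
clock: 39.9
position: [536.1, 4.7, 158.6]
ee_rot: [0.707, -0.707, 0.0, -0.0]
contact_force: [-0.7, 0.1, 2.3]
gripper_width: 45.8
```

It seated at the expected height (158.6). I'll release and withdraw.

Request:
drive_tool([
  [[0, 0, 0], 0],
  [[0, 0, 0], 0],
  [[0, 0, 0], 0],
  [[0, 0, -0.01], 0],
  [[0, 0, -0.04], 0],
  [[0, 0, -0.05], 0],
  [[-0.04, 0, -0.02], 0],
  [[-0.05, 0, 0], 0],
  [[-0.05, 0, 0], 0],
  [[-0.03, 0, 0], 0],
  [[0, 0, 0], 0],
  [[0, 0, 0], 0],
], fingers=-0.6)

```text
clock: 41.4
position: [535.7, 174.3, 278.5]
ee_rot: [0.707, -0.707, 0.0, -0.0]
contact_force: [-0.1, -0.5, 0.4]
gripper_width: 68.5
```

```bash
python3 - <<'E'
from h import *
s,t=snap("19")
np.set_printoptions(precision=1,suppress=True)
for th in(140,180,210):
    print(th);blobs((t["image"].min(2)>th).astype(np.uint8),(318,215,365,275));blobs((s["image"].min(2)>th).astype(np.uint8),(300,180,360,280))
cv2.imwrite("pics/s19.png",cv2.resize(s["image"][170:310,230:430,::-1],None,fx=4,fy=4,interpolation=cv2.INTER_CUBIC))
cv2.imwrite("pics/t19.png",cv2.resize(t["image"][170:340,220:460,::-1],None,fx=3.3,fy=3.3,interpolation=cv2.INTER_CUBIC))
E
```

```text
140
  a451 c(337.8,236.9) bb(325, 225, 26, 28) ell(337.7,237.6) ax(23.7,26.7) ang153
  a1628 c(329.4,237.2) bb(314, 199, 30, 76) ell(329.3,238.0) ax(26.4,84.2) ang178
180
  a352 c(337.2,235.8) bb(327, 225, 22, 22) ell(337.2,235.8) ax(21.0,21.5) ang97
  a204 c(328.2,206.0) bb(317, 200, 23, 13) ell(328.2,206.0) ax(12.0,21.9) ang92
  a49 c(333.2,228.2) bb(321, 223, 21, 9) ell(331.9,227.3) ax(6.7,18.7) ang78
  a38 c(335.0,249.8) bb(324, 245, 19, 9) ell(333.7,249.1) ax(5.7,17.6) ang76
210
  a292 c(337.2,235.7) bb(328, 226, 20, 20) ell(337.2,235.7) ax(19.3,19.5) ang59
  a176 c(328.3,205.8) bb(318, 200, 22, 12) ell(328.3,205.7) ax(11.0,20.7) ang92
```

View pics/s19.png

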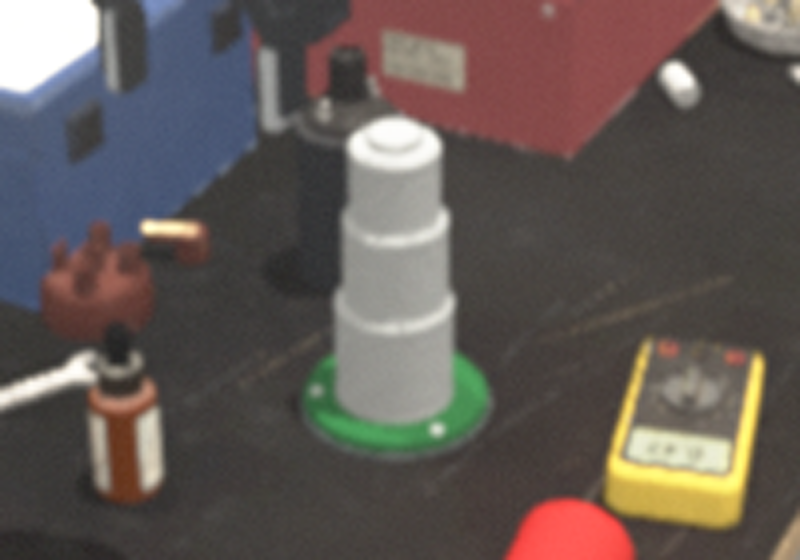

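View pics/t19.png

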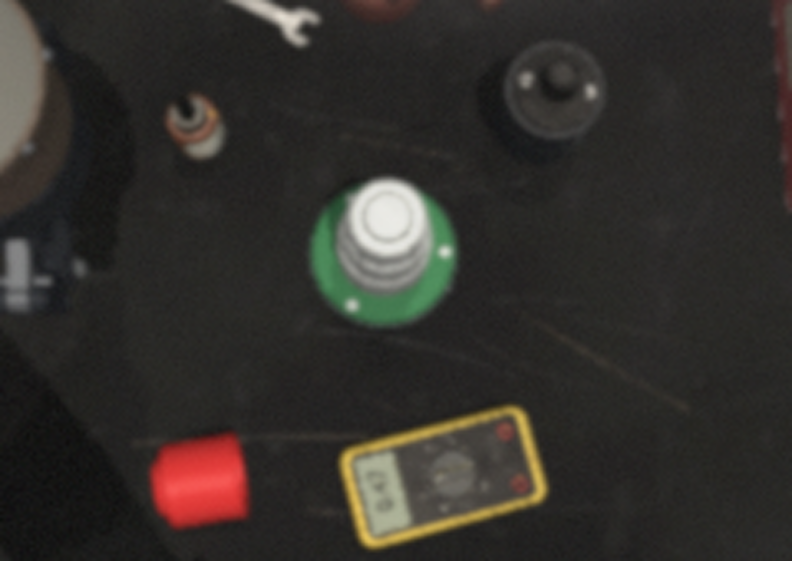

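```bash
python3 - <<'E'
from h import *
np.set_printoptions(precision=1,suppress=True)
s=load("scene19.npz");t=load("top19.npz")
print(tri(t,(337.2,235.8),s,(328.2,206.0)),onz(t,337.2,235.8,164))
from bench import arm
print(arm.job_done())
E
```

```text
(array([535.9,   2.6, 159.5]), np.float64(2.2891564279400605)) [536.3   3.2 164. ]
the job is handed in; nothing more can be done
None
```

The three bare-metal cans now stand mouth-down in one tower on the green plate: large, then medium, then small. I handed the job in at about 41.5 s with the gripper clear.

**How it went**
- I moved the small can off the plate onto the bench first.
- The medium can lay on its side. I gripped it near its mouth, tipped it up against the plate's edge, and pressed its rim on the bench to finish. It was still about 6–8° off upright when I let go, so it rocked the last few millimetres down onto the bench.
- I then seated the large, medium and small cans in that order, lowering the last part of each in small steps.

**Seating:** each can met the surface beneath it within about 0.1 mm of the computed height, with 2–5 N of contact force.

| Can | Tool height at contact (mm) | Computed height (mm) |
|---|---|---|
| Large | 63.5 | 63.4 |
| Medium | 107.5 | 107.4 |
| Small | 158.6 | 158.6 |

**Last checks**
- In the last two pictures the tower is straight, with no visible gap at the joints.
- The top measured from two views sits at about (536, 3, 160) mm. Its height is about 4 mm under the nominal 164 mm, in line with readings on the other cans.
- The coil, bottle, meter and the red can in view look unmoved. The other red can was outside the last crops; I never went near it.

**What disagreed:** the scene and top cameras differed by about 3–5 mm. I went by the top view, checked against the gripped positions. The push to tip up the medium can peaked at about 28 N, below the limits.

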